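# Heft the nail tubes and put the full ones away in the drawer

## Robot

A 6-joint arm with a two-finger parallel gripper is mounted at the origin on the work surface. World frame = base frame: x ahead of the robot, y to its left, z up, the work surface at z = 0. Lengths are in m, angles in rad, forces in N, time in s.
With the tool pointing down it reaches from about 0.375 to 0.9 m from the base axis. Payload 3.1 kg.
Tool frame: the origin (TCP) lies at the very end of the fingers, on their centre line; the grasp point (between the pads) lies 19 mm behind it; x points along the fingers, y is the direction in which the jaws open and shut, and the axes are right-handed (so a half turn about x gives the same grasp; the last joint's range is limited). The gripper opens to 87 mm and grips with 3 to 60 N. Pads are 19 mm wide; open, the fingers measure 117 mm over their backs; the gripper's body (75 mm by 190 mm) begins 51 mm behind the grasp point.
Start: joints at [1.129, 0.527, 1.433, -0, 1.181, -0.178], TCP at [0.162, 0.604, 0.223] pointing down, gripper open.
Joint ranges: [-3.08, 3.08], [-0.75, 2.2], [0.22, 2.44], [-1.43, 4.57], [0, 2.65], [-2.85, 2.85]. Speed limits (rad/s): [2.79, 2.79, 3.14, 3.14, 3.14, 3.14].

## Interface

Orientations are given as a 3x3 rotation matrix whose columns are the frame's x, y, z axes.
In Python, from cell import bot, optics, workorder gives the robot as it stands.
- The arm moves only by the shell command python3 -m jog 'ROWS'. ROWS is text: rows parted by semicolons, each of 7 numbers parted by spaces: the shift along the world's x, y, z in m, then the turn, a rotation vector about the world's x, y, z in rad, then the finger opening in m, from 0 to 0.087. A call has 1 to 8 rows; each row is the pose to reach, as a shift and turn from the pose commanded when the call began; what a row does not reach only later rows make up. A row lasts 1/8 s, in which the tool goes at most 62.5 mm and 10.7 degrees, less where a joint would pass 70% of its speed; a pose out of reach is approached as far as the arm can. A call with a gripper value outside its range is refused whole. The fingers move at their own pace and stop on an object; the grip force is fixed at half the most. Time passes only in rows, so rows that repeat a pose let the fingers close. It gives the time, the measured TCP pose, the force and the opening at its end, in the units of the state.
- bot.observe(): the state, without advancing time (a new reading comes with each control period).
- optics.capture(name): name is "side" or "top" or "wrist"; returns the picture (480x640x3 uint8, red, green, blue); there is no depth.
- optics.calibration(name): a dict with "fovy" (degrees; the focal length in pixels is half the picture's height over the tangent of half this angle, whatever the lens; pixels are square), "cx", "cy" (the principal point, pixels), "origin" and "attitude" of the camera in the world. Camera axes: x right, y up, looking along -z (the intrinsics and any distortion apply to the point x, -y, -z); pixel columns grow to the right and rows downward; lengths in m; the calibration is good to about 2 mm. A picture is of the moment at which its call begins: read the wrist's pose just before it. calibration takes no time and is no camera call; for the wrist camera it gives the pose at the moment of the call.
- workorder.finish_job(): hands the job in, once; it reports no verdict.
Trained networks look in the newest picture that a camera, given by its name, has taken for a name from the list of things; names that differ only in an ending like _2 or _b are one class to them, and where a whole thing is asked for, a point or a joint stands for the part that bears it (a point fixed in the world has none). Each returns a list of dicts, best first, with "p" (0 to 1); they miss things now and then, are a little off and sometimes report something else, mostly with a low value. They report only what shows in the picture. A call takes as long as a camera call.
- optics.silhouettes(camera, name): "region" (480x640 bool, what is visible of it) and "bbox" ([left, top, right, bottom] in pixels, round what is visible of it).
The state is a dict: "t": time; "q": joint angles; "qvel": joint speeds; "tau": joint torques, N m; "position": TCP position; "tool_rot": TCP orientation; "force": force on the tool from outside, world axes, zero at the start; "wrist_torque": the same for the moment, N m; "width": finger opening in m.
Only numpy, scipy, OpenCV 4.12 (cv2) and the standard library are available. Lean on these libraries where they do the work, as an engineer would, in place of code of your own. Each camera call takes 0.05 s, during which the arm holds its last target.

## Task

Clear the nail tubes off the bench: they all look alike, so heft each one to tell whether it still has nails in it. Stand every full tube upright in a pocket of the rack inside the top drawer of the grey unit, which has to be drawn out first, and drop the empty tubes into the black tub. When all are put away, push the drawer fully home without slamming it, and leave the other tools where they lie.

Things in the scene. Friction and masses are not known exactly. Their poses are not given: they have to be found in the camera images.
- drawer (a joint): top drawer of the grey steel unit, in m: 0 is fully shut, 0.16 is drawn out against its stop; it starts about half open (0.055 to 0.085). It runs on slides with about 1.5 N of friction and stays where it is left. It must be at 0.14 or more for the rack to be clear of the unit's top and front; tubes standing in the rack pass under the top when it shuts
- unit: grey steel two-drawer unit, fixed: 200 mm deep (x), 290 wide (y), 190 high; origin at the centre of its underside, x to its back; drawers open to its -x, toward the robot. Top drawer: sides and back rise 50 mm above its floor, front panel to 183 mm above the bench; behind the panel a tray with flat oddments, then the rack (centred 124 mm behind the panel's face). Lower drawer stays shut
- handle (a point): middle of the top drawer's handle: a steel bar 10 mm in diameter and 110 mm long along the drawer's y, 42 mm in front of the front panel (37 mm free behind the bar), 159 mm above the bench, 31 mm below the unit's top. Axes as the unit's
- pocket_l (a point): left pocket of the plywood rack in the drawer: centre of the pocket's floor, which is the drawer floor, 65 mm above the bench. The pocket is a square hole 48 mm wide and 42 mm deep with chamfered rims. Axes as the drawer: x points to the back of the unit, y to the left seen from the robot, z up
- pocket_m (a point): middle pocket of the plywood rack in the drawer: centre of the pocket's floor, which is the drawer floor, 65 mm above the bench. The pocket is a square hole 48 mm wide and 42 mm deep with chamfered rims. Axes as the drawer: x points to the back of the unit, y to the left seen from the robot, z up. The three pockets are 78 mm apart
- pocket_r (a point): right pocket of the plywood rack in the drawer: centre of the pocket's floor, which is the drawer floor, 65 mm above the bench. The pocket is a square hole 48 mm wide and 42 mm deep with chamfered rims. Axes as the drawer: x points to the back of the unit, y to the left seen from the robot, z up
- tub: black plastic tub, loose on the bench (600 g), open on top: 230 mm (its x) by 200 mm (its y), 100 mm high, walls and floor 5 mm; origin at the centre of its underside
- tube_a: a round cardboard tube with steel end caps, 40 mm in diameter and 105 mm tall, for nails, capped shut and standing upright on the bench at the start; all tubes look alike. A full one weighs 330 to 460 g, an empty one 50 to 75 g, and only lifting it tells which. Origin at the centre of its underside, z up along the tube. None if this tube is absent (or held)
- tube_b: a round cardboard tube with steel end caps, 40 mm in diameter and 105 mm tall, for nails, capped shut and standing upright on the bench at the start; all tubes look alike. A full one weighs 330 to 460 g, an empty one 50 to 75 g, and only lifting it tells which. Origin at the centre of its underside, z up along the tube. None if this tube is absent (or held)
- tube_c: a round cardboard tube with steel end caps, 40 mm in diameter and 105 mm tall, for nails, capped shut and standing upright on the bench at the start; all tubes look alike. A full one weighs 330 to 460 g, an empty one 50 to 75 g, and only lifting it tells which. Origin at the centre of its underside, z up along the tube. None if this tube is absent (or held)
- tube_d: a round cardboard tube with steel end caps, 40 mm in diameter and 105 mm tall, for nails, capped shut and standing upright on the bench at the start; all tubes look alike. A full one weighs 330 to 460 g, an empty one 50 to 75 g, and only lifting it tells which. Origin at the centre of its underside, z up along the tube. None if this tube is absent (or held)
- tube_e: a round cardboard tube with steel end caps, 40 mm in diameter and 105 mm tall, for nails, capped shut and standing upright on the bench at the start; all tubes look alike. A full one weighs 330 to 460 g, an empty one 50 to 75 g, and only lifting it tells which. Origin at the centre of its underside, z up along the tube. None if this tube is absent (or held)
- tube_f: a round cardboard tube with steel end caps, 40 mm in diameter and 105 mm tall, for nails, capped shut and standing upright on the bench at the start; all tubes look alike. A full one weighs 330 to 460 g, an empty one 50 to 75 g, and only lifting it tells which. Origin at the centre of its underside, z up along the tube. None if this tube is absent (or held)
- tape: tape measure, 65 x 62 x 39 mm, lying among the tubes; leave alone
- sanding_block: wooden sanding block, 65 x 120 x 36 mm; leave alone
- spring_clamp: red metal spring clamp, 150 mm long, 28 mm high, lying flat; leave alone
- bar_clamp: orange quick-release bar clamp, 300 mm long, 34 mm high, lying flat; leave alone
- square: steel combination square, blade 300 mm, 18 mm high, lying flat; leave alone
- screwdriver: screwdriver, 200 mm, lying flat; leave alone
- hammer: hammer, 280 mm, lying flat; leave alone

How it is judged:
At the end, for the whole second after the job is handed in: Every full tube stands upright (within 0.25 rad) on the drawer floor in a rack pocket, every empty tube is inside the tub standing or lying (a tube counts as full if more than 2.2 N bears on it at rest), all at rest; the drawer is shut to within 6 mm of its stop (linear speed of each of tube_a, tube_b, tube_c, tube_d, tube_e, tube_f, tub below 0.02 m/s and ((x of tube_a in the frame of pocket_m between -0.012 and 0.012 m and y of tube_a in the frame of pocket_m between -0.095 and 0.095 m and z of tube_a in the frame of pocket_m between -0.008 and 0.01 m and angle between tube_a's own z axis and vertical below 0.25 rad and contact force between tube_a and anything else above 2.2 N) or (x of tube_a in the frame of tub between -0.115 and 0.115 m and y of tube_a in the frame of tub between -0.1 and 0.1 m and z of tube_a in the frame of tub between -0.005 and 0.115 m and contact force between tube_a and anything else below 2.2 N)) and ((x of tube_b in the frame of pocket_m between -0.012 and 0.012 m and y of tube_b in the frame of pocket_m between -0.095 and 0.095 m and z of tube_b in the frame of pocket_m between -0.008 and 0.01 m and angle between tube_b's own z axis and vertical below 0.25 rad and contact force between tube_b and anything else above 2.2 N) or (x of tube_b in the frame of tub between -0.115 and 0.115 m and y of tube_b in the frame of tub between -0.1 and 0.1 m and z of tube_b in the frame of tub between -0.005 and 0.115 m and contact force between tube_b and anything else below 2.2 N)) and ((x of tube_c in the frame of pocket_m between -0.012 and 0.012 m and y of tube_c in the frame of pocket_m between -0.095 and 0.095 m and z of tube_c in the frame of pocket_m between -0.008 and 0.01 m and angle between tube_c's own z axis and vertical below 0.25 rad and contact force between tube_c and anything else above 2.2 N) or (x of tube_c in the frame of tub between -0.115 and 0.115 m and y of tube_c in the frame of tub between -0.1 and 0.1 m and z of tube_c in the frame of tub between -0.005 and 0.115 m and contact force between tube_c and anything else below 2.2 N)) and ((x of tube_d in the frame of pocket_m between -0.012 and 0.012 m and y of tube_d in the frame of pocket_m between -0.095 and 0.095 m and z of tube_d in the frame of pocket_m between -0.008 and 0.01 m and angle between tube_d's own z axis and vertical below 0.25 rad and contact force between tube_d and anything else above 2.2 N) or (x of tube_d in the frame of tub between -0.115 and 0.115 m and y of tube_d in the frame of tub between -0.1 and 0.1 m and z of tube_d in the frame of tub between -0.005 and 0.115 m and contact force between tube_d and anything else below 2.2 N)) and ((x of tube_e in the frame of pocket_m between -0.012 and 0.012 m and y of tube_e in the frame of pocket_m between -0.095 and 0.095 m and z of tube_e in the frame of pocket_m between -0.008 and 0.01 m and angle between tube_e's own z axis and vertical below 0.25 rad and contact force between tube_e and anything else above 2.2 N) or (x of tube_e in the frame of tub between -0.115 and 0.115 m and y of tube_e in the frame of tub between -0.1 and 0.1 m and z of tube_e in the frame of tub between -0.005 and 0.115 m and contact force between tube_e and anything else below 2.2 N)) and ((x of tube_f in the frame of pocket_m between -0.012 and 0.012 m and y of tube_f in the frame of pocket_m between -0.095 and 0.095 m and z of tube_f in the frame of pocket_m between -0.008 and 0.01 m and angle between tube_f's own z axis and vertical below 0.25 rad and contact force between tube_f and anything else above 2.2 N) or (x of tube_f in the frame of tub between -0.115 and 0.115 m and y of tube_f in the frame of tub between -0.1 and 0.1 m and z of tube_f in the frame of tub between -0.005 and 0.115 m and contact force between tube_f and anything else below 2.2 N)) and value of joint drawer below 0.006 m and angle between tub's own z axis and vertical below 0.15 rad); the robot touches nothing.
It fails at once if the drawer is slammed (moves shut faster than 0.4 m/s) (velocity of joint drawer below -0.4 m/s).
It fails at once if another tool is moved by more than 50 mm (distance of any of sanding_block, tape, spring_clamp, bar_clamp, square, screwdriver, hammer from where it was at the start of the episode above 0.05 m).
Of tube_a, tube_b, tube_c, tube_d, tube_e, tube_f only 4 to 5 are there at a start; the rules pass over those that are not, and their reading is None.
At some moment in a run one of tub may be knocked a few centimetres aside while the robot is not near it.
It also fails if it takes over 210 s, if anything falls off the work surface, if the arm or the gripper's body presses on something with over 40 N, if the wrist force passes 120 N, or if a joint passes its speed limit or range.

## Working session

There is one attempt and no reset: what is moved stays moved. The work goes in short steps, Python scripts to look and compute and a shell command to move; the robot and the scene stay as the last step left them, time stands still between calls to the robot, and variables do not carry over. Pictures are saved under pics/ and viewed, and the job is handed in when it is done.

```bash
ls; mkdir -p pics
python3 - <<'E'
from cell import bot, optics, workorder
import cv2,numpy as np
s=bot.observe()
for k in ('t','q','position','tool_rot','force','width'): print(k,np.round(s[k],3))
for n in ('side','top','wrist'):
    c=optics.calibration(n); print(n,c)
    im=optics.capture(n); cv2.imwrite(f'pics/a_{n}.png',im[:,:,::-1])
E
```

```text
pics
t 0.0
q [ 1.129  0.528  1.434 -0.     1.181 -0.179]
position [0.162 0.603 0.222]
tool_rot [[-0.001  0.26   0.966]
 [-0.002  0.966 -0.26 ]
 [-1.    -0.002 -0.   ]]
force [-0.007 -0.619  0.256]
width 0.087
side {'fovy': 52.28549370641719, 'cx': 324.6675490218331, 'cy': 244.24228237987862, 'origin': array([0.7114057 , 0.52452935, 1.12449686]), 'attitude': array([[-0.92286554, -0.34006913,  0.18075447],
       [ 0.38499005, -0.82692433,  0.40985218],
       [ 0.0100922 ,  0.44782713,  0.8940632 ]])}
top {'fovy': 52.51526030779056, 'cx': 320.63942072461356, 'cy': 233.56640379591133, 'origin': array([0.29017121, 0.05789639, 1.55458159]), 'attitude': array([[ 0.01554717,  0.98515943, -0.17093618],
       [-0.99981773,  0.01721205,  0.00826199],
       [ 0.01108154,  0.17077658,  0.98524746]])}
wrist {'fovy': 64.171627958504, 'cx': 317.2412335581145, 'cy': 238.19362079752858, 'origin': array([0.0886526 , 0.62256453, 0.38341482]), 'attitude': array([[ 0.25994695, -0.92807691, -0.2666474 ],
       [ 0.96561689,  0.24886363,  0.07517259],
       [-0.0034071 , -0.27702012,  0.96085808]])}
```

View pics/a_top.png

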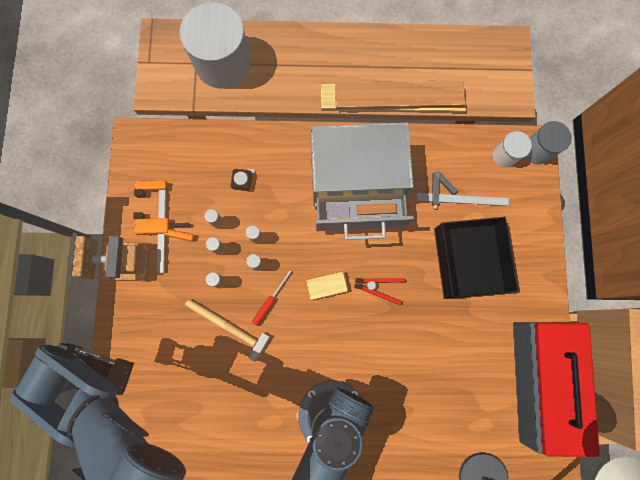

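View pics/a_side.png

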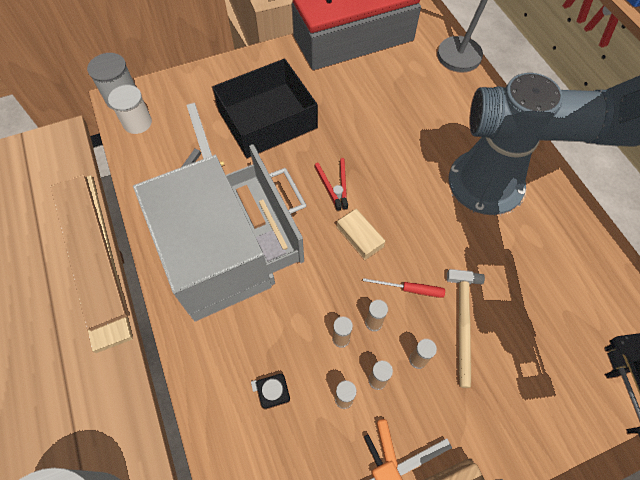

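View pics/a_wrist.png

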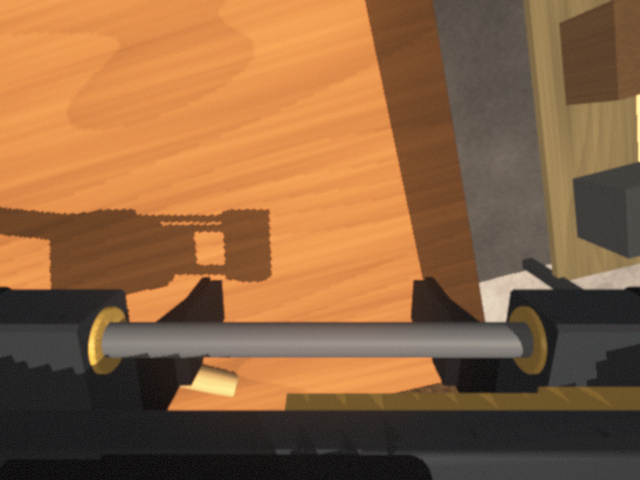

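The top picture shows five tubes, at about (212,216), (213,244), (213,280), (252,233) and (253,262). The tape is at (241,180), the half-open drawer's handle at (365,235) and the tub at (477,258). The side view agrees.

```bash
cat > h.py <<'E'
from cell import bot, optics, workorder
import cv2,numpy as np
from scipy.optimize import least_squares
def cal(n):
    c=optics.calibration(n); c['f']=240/np.tan(np.radians(c['fovy']/2)); return c
def proj(c,P):
    p=(np.atleast_2d(P)-c['origin'])@c['attitude']
    return np.c_[c['cx']+c['f']*p[:,0]/-p[:,2], c['cy']-c['f']*p[:,1]/-p[:,2]]
def back(c,uv,z):
    uv=np.atleast_2d(uv)
    d=np.c_[(uv[:,0]-c['cx'])/c['f'],-(uv[:,1]-c['cy'])/c['f'],-np.ones(len(uv))]@c['attitude'].T
    return c['origin']+d*((z-c['origin'][2])/d[:,2])[:,None]
a=np.linspace(0,2*np.pi,40)
RING=np.c_[.02*np.cos(a),.02*np.sin(a),0*a]
CYL=np.r_[RING,RING+[0,0,.105]]
def bb(uv): return np.r_[uv.min(0),uv.max(0)]
def fitcyl(obs,x0,z=0.):
    # obs list of (cal,bbox)
    f=lambda x: np.concatenate([bb(proj(c,CYL+[x[0],x[1],z]))-(np.array(b)+[0,0,1,1])*1. for c,b in obs])
    r=least_squares(f,x0,loss='soft_l1'); return r.x,np.sqrt(np.mean(f(r.x)**2))
def save(n,name,mark=None):
    im=optics.capture(n)[:,:,::-1].copy()
    cv2.imwrite('pics/'+name,im); return im
E
python3 - <<'E'
from h import *
S={}
for n in ('top','side'):
    optics.capture(n); c=cal(n)
    for name in ('tube_a','tub','unit','handle','tape'):
        r=optics.silhouettes(n,name); S[n,name]=r
        for d in r: 
            print(n,name,round(d['p'],2),d['bbox'],d['region'].sum())
            
np.save('sil.npy',np.array(S,dtype=object),allow_pickle=True)
T=cal('top');Sd=cal('side')
for d in S['top','tube_a']:
    b=d['bbox']; x0=back(T,[(b[0]+b[2])/2,(b[1]+b[3])/2],.05)[0,:2]
    x1,e1=fitcyl([(T,b)],x0)
    best=min(((fitcyl([(T,b),(Sd,e['bbox'])],x1)) for e in S['side','tube_a']),key=lambda r:r[1])
    print(d['p'],x1.round(4),e1.round(2),best[0].round(4),best[1].round(2))
for n,c in(('top',T),('side',Sd)):
  for name,z in(('tub',.1),('unit',.19)):
    d=S[n,name][0]; cs,_=cv2.findContours(d['region'].astype(np.uint8),0,2); k=max(cs,key=cv2.contourArea)
    ap=cv2.approxPolyDP(k,4,True)[:,0]; print(n,name); print(np.c_[ap,back(c,ap,z).round(3)])
E
```

```text
top tube_a 0.66 [207.5, 209.0, 225.8, 228.8] 246
top tube_a 0.64 [204.4, 272.4, 224.6, 285.5] 236
top tube_a 0.6 [245.1, 228.3, 264.3, 242.8] 223
top tube_a 0.57 [244.6, 255.0, 263.3, 272.6] 253
top tub 0.57 [433.6, 220.3, 520.8, 299.0] 5614
top unit 0.76 [310.8, 121.4, 412.2, 239.1] 10509
top handle 0.63 [312.5, 186.9, 412.6, 240.3] 3818
top tape 0.83 [228.7, 167.1, 254.5, 190.6] 470
top tape 0.47 [251.4, 277.5, 287.4, 325.5] 361
side tube_a 0.87 [410.4, 337.8, 435.1, 370.0] 539
side tube_a 0.84 [364.0, 300.6, 385.4, 330.3] 530
side tube_a 0.73 [370.3, 360.9, 393.6, 390.3] 505
side tube_a 0.71 [333.0, 314.7, 354.2, 346.9] 480
side tube_a 0.65 [335.4, 379.0, 354.0, 410.0] 474
side tub 0.56 [212.8, 59.9, 319.9, 157.7] 6652
side unit 0.66 [130.3, 145.2, 309.1, 320.4] 18436
side handle 0.63 [228.2, 147.2, 303.6, 276.8] 4677
side handle 0.59 [317.5, 157.0, 352.2, 210.3] 661
side tape 0.97 [250.7, 372.3, 293.0, 409.3] 945
0.66 [0.5894 0.37  ] 0.59 [0.5918 0.3765] 1.96
0.64 [0.401  0.3669] 0.71 [0.4002 0.3671] 1.08
0.6 [0.538  0.2494] 1.51 [0.5393 0.2519] 1.47
0.57 [0.45  0.248] 1.17 [0.45
[... 1421 characters left out ...]
 1.90e-01]
 [ 2.25e+02  1.75e+02  6.66e-01 -1.55e-01  1.90e-01]
 [ 2.13e+02  1.56e+02  6.75e-01 -2.17e-01  1.90e-01]
 [ 1.33e+02  1.86e+02  8.67e-01 -2.05e-01  1.90e-01]
 [ 1.72e+02  2.91e+02  8.50e-01  7.60e-02  1.90e-01]
 [ 1.93e+02  3.19e+02  8.27e-01  1.50e-01  1.90e-01]
 [ 2.68e+02  2.88e+02  6.68e-01  1.44e-01  1.90e-01]
 [ 2.73e+02  2.71e+02  6.46e-01  1.13e-01  1.90e-01]
 [ 3.03e+02  2.61e+02  5.80e-01  1.15e-01  1.90e-01]
 [ 3.02e+02  2.37e+02  5.61e-01  6.10e-02  1.90e-01]
 [ 2.90e+02  2.13e+02  5.64e-01 -4.00e-03  1.90e-01]
 [ 3.05e+02  2.04e+02  5.24e-01 -1.30e-02  1.90e-01]
 [ 2.87e+02  1.71e+02  5.30e-01 -1.11e-01  1.90e-01]
 [ 2.68e+02  1.74e+02  5.73e-01 -1.20e-01  1.90e-01]]
```

Run:
```python
from h import *
im=cv2.imread('pics/a_top.png'); 
cv2.imwrite('pics/b1.png',cv2.resize(im[110:250,290:430],None,fx=4.2,fy=4.2,interpolation=cv2.INTER_CUBIC))
im2=cv2.imread('pics/a_side.png')
cv2.imwrite('pics/b2.png',cv2.resize(im2[135:325,120:320],None,fx=3.1,fy=3.1,interpolation=cv2.INTER_CUBIC))
for n,I,roi in(('top',im,(195,205,290,275)),('side',im2,(290,325,375,445))):
    hsv=cv2.cvtColor(I,cv2.COLOR_BGR2HSV); m=((hsv[...,1]<40)&(hsv[...,2]>120)).astype(np.uint8)
    k,l,st,ce=cv2.connectedComponentsWithStats(m)
    for i in range(1,k):
        if st[i,4]>40 and st[i,4]<2000 and roi[0]<ce[i,0]<roi[2] and roi[1]-30<ce[i,1]<roi[3]+100: print(n,ce[i].round(1),st[i],back(cal(n),ce[i],.105).round(4))
```

```text
top [240.1 177.7] [234 171  14  14 150] [[0.7118 0.2964 0.105 ]]
top [210.9 215.7] [205 210  13  13 132] [[0.5909 0.3798 0.105 ]]
top [252.2 232. ] [246 226  14  13 138] [[0.5429 0.2526 0.105 ]]
top [212.3 243.8] [206 238  14  13 141] [[0.5048 0.3708 0.105 ]]
top [253.2 260.8] [247 254  14  14 142] [[0.4556 0.2463 0.105 ]]
top [281.4 283.5] [273 271  18  26  46] [[0.3892 0.1599 0.105 ]]
top [212.5 279. ] [206 273  14  13 147] [[0.3993 0.3646 0.105 ]]
top [260.6 342.9] [253 333  16  20 168] [[0.2162 0.2153 0.105 ]]
side [342.5 325.9] [334 317  18  19 286] [[0.5454 0.2532 0.105 ]]
side [345.8 390.9] [336 380  20  22 333] [[0.5938 0.3805 0.105 ]]
```

View pics/b1.png

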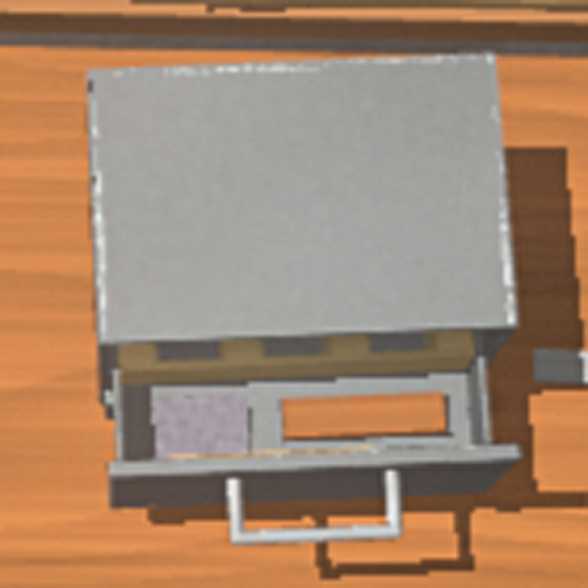

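View pics/b2.png

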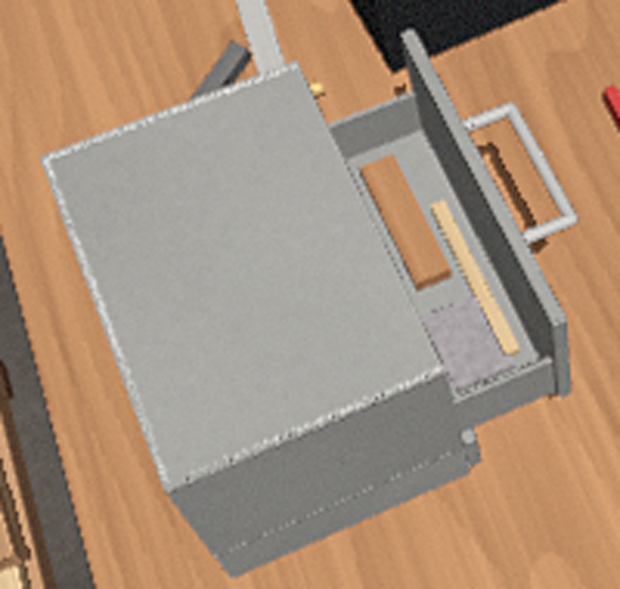

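The zoomed crops show the unit top's four corners, the handle's two bar ends (top zoom (234,540) and (398,530)) and the three rack pockets just in front of the top. I'll fit the unit and drawer from these.

Run:
```python
from h import *
T=cal('top');S=cal('side')
z1=lambda p:(np.array(p)+.5)/4.2-.5+[290,110]
z2=lambda p:(np.array(p)+.5)/3.1-.5+[120,135]
ct=z1([(88,72),(495,55),(516,325),(100,342)]) # BL BR FR FL
cs=z2([(168,490),(45,158),(297,65),(442,372)])
L=np.array([[.1,.145,.19],[.1,-.145,.19],[-.1,-.145,.19],[-.1,.145,.19]])
def W(x,P):
    c,s=np.cos(x[2]),np.sin(x[2]); R=np.array([[c,-s,0],[s,c,0],[0,0,1]]); return np.array(P)@R.T+[x[0],x[1],0]
f=lambda x:np.r_[(proj(T,W(x,L))-ct).ravel(),(proj(S,W(x,L))-cs).ravel()]
r=least_squares(f,[.75,-.06,0]); print(r.x,r.fun.round(1))
x=r.x
ht=z1([(234,538),(398,530)]); hs=z2([(575,218),(513,105)])
for c,h in((T,ht),(S,hs)):
    P=back(c,h,.159)
    co,si=np.cos(x[2]),np.sin(x[2]); R=np.array([[co,-si],[si,co]])
    print('handle world',P.round(4).tolist(),'unit frame',((P[:,:2]-x[:2])@R).round(4).tolist())
P=back(T,z1([(112,465),(520,448)]),.183); print('panel',((P[:,:2]-x[:2])@R).round(4))
# tub
S_=np.load('sil.npy',allow_pickle=True).item()
def ftub(x):
    return None
for n,c in(('top',T),('side',S)):
    k=S_[n,'tub'][0]['region']; ys,xs=np.nonzero(k); print(n,'tub centroid',back(c,[xs.mean(),ys.mean()],.05).round(3))
im=cv2.imread('pics/a_top.png'); cv2.imwrite('pics/b3.png',cv2.resize(im[200:320,420:540],None,fx=4,fy=4,interpolation=cv2.INTER_CUBIC))
```

```text
[ 0.75860491 -0.0682986   0.05880532] [-0.4 -0.9  0.3 -0.4  0.4  0.5 -0.5  0.3 -0.8  0.8 -1.5 -0.4  0.6 -1.4
  1.9  0.1]
handle world [[0.5213, -0.0258, 0.159], [0.5289, -0.1396, 0.159]] unit frame [[-0.2344, 0.0563], [-0.2335, -0.0577]]
handle world [[0.5189, -0.0283, 0.159], [0.5257, -0.1409, 0.159]] unit frame [[-0.237, 0.054], [-0.2368, -0.0588]]
panel [[-0.1842  0.1389]
 [-0.1838 -0.1417]]
top tub centroid [[ 0.484 -0.437  0.05 ]]
side tub centroid [[ 0.48  -0.437  0.05 ]]
```

View pics/b3.png

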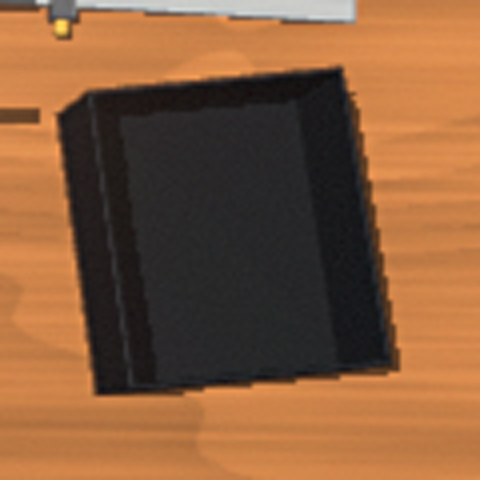

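```bash
python3 -m jog '0.05 -0.05 0.04 0 0 -0.18 0.044;0.08 -0.10 0.04 0 0 -0.36 0.044;0.11 -0.16 0.04 0 0 -0.54 0.044;0.14 -0.21 0.04 0 0 -0.72 0.044;0.17 -0.26 0.04 0 0 -0.9 0.044;0.2 -0.31 0.04 0 0 -1.07 0.044;0.23 -0.36 0.04 0 0 -1.25 0.044;0.26 -0.41 0.04 0 0 -1.25 0.044'
```

```text
t: 1.75
position: [0.4234, 0.1917, 0.2629]
tool_rot: [[0.001, 0.998, 0.057], [0.0, 0.057, -0.998], [-1.0, 0.001, -0.0]]
force: [1.0, 1.9, -0.3]
width: 0.0442
```

```bash
python3 -m jog '0.02 -0.055 0 0 0 0 0.044;0.04 -0.11 0 0 0 0 0.044;0.06 -0.165 0 0 0 0 0.044;0.08 -0.22 0 0 0 0 0.044;0.1 -0.275 0 0 0 0 0.044;0.1 -0.275 0 0 0 0 0.044;0.1 -0.275 -0.03 0 0 0 0.044;0.1 -0.275 -0.03 0 0 0 0.044'
python3 - <<'E'
from h import *
for n in('top','side','wrist'): save(n,f'c_{n}.png')
s=bot.observe(); print(s['position'],s['force'])
im=cv2.imread('pics/c_top.png'); cv2.imwrite('pics/c_z.png',np.hstack([cv2.resize(im[180:280,310:430],(480,400)),cv2.resize(cv2.imread('pics/c_side.png')[130:290,220:340],(300,400))]))
E
```

```text
t: 2.75
position: [0.5201, -0.08, 0.2308]
tool_rot: [[-0.006, 0.998, 0.058], [0.002, 0.058, -0.998], [-1.0, -0.005, -0.003]]
force: [-0.2, 0.1, -0.9]
width: 0.0442
[ 0.52259329 -0.08079144  0.2334269 ] [ 0.72278568 -0.55497094 -0.14856894]
```

View pics/c_z.png

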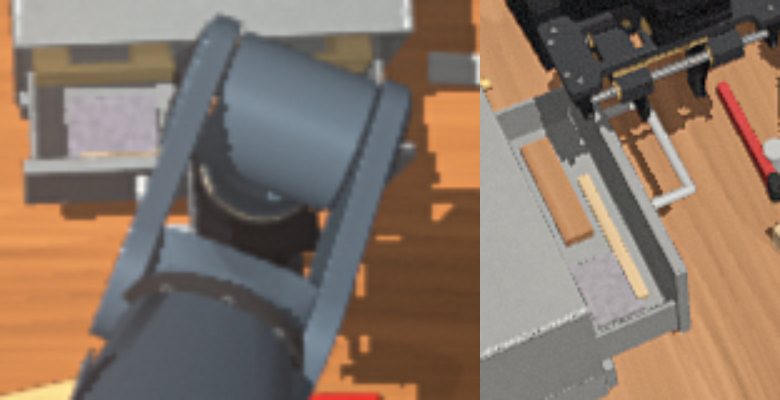

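View pics/c_wrist.png

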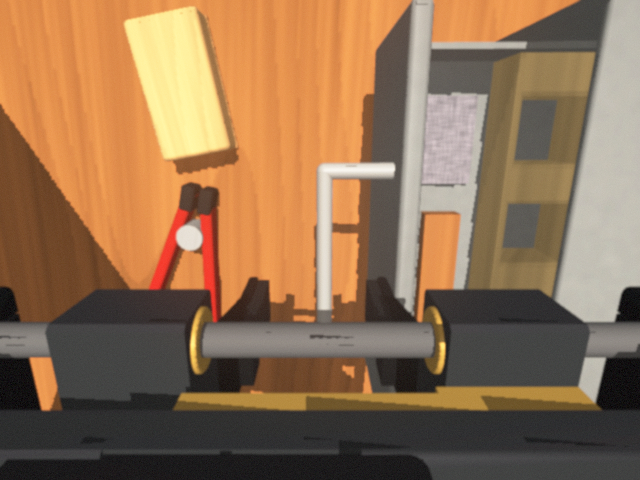

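The wrist view shows the bar at column 324, midway between the fingers, which are at about columns 255 and 385. I'll check the numbers and then descend.

```bash
python3 - <<'E'
from h import *
c=cal('wrist'); P=back(c,[[325,180],[324,290]],.161); print(P.round(4)); print(((P[:,:2]-[.7586,-.0683])@np.array([[np.cos(.0588),-np.sin(.0588)],[np.sin(.0588),np.cos(.0588)]])).round(4)); print(bot.observe()['position'])
E
python3 -m jog '0 -0.002 -0.03 0 0 0 0.044;0 -0.002 -0.06 0 0 0 0.044;0 -0.002 -0.08 0 0 0 0.044;0 -0.002 -0.092 0 0 0 0.044;0 -0.002 -0.092 0 0 0 0.044'
```

```text
[[ 0.5245 -0.036   0.161 ]
 [ 0.5285 -0.1086  0.161 ]]
[[-0.2318  0.046 ]
 [-0.232  -0.0267]]
[ 0.52259329 -0.08079144  0.2334269 ]
t: 3.52
position: [0.5224, -0.0832, 0.1406]
tool_rot: [[-0.0, 0.998, 0.059], [0.0, 0.059, -0.998], [-1.0, -0.0, -0.0]]
force: [-0.3, -0.3, 0.0]
width: 0.0439
```

```bash
python3 -m jog '0.003 0 0 0 0 0 0.01;0.003 0 0 0 0 0 0;0.003 0 0 0 0 0 0;0.003 0 0 0 0 0 0'
python3 -m jog '-0.015 -0.001 0 0 0 0 0;-0.03 -0.0018 0 0 0 0 0;-0.045 -0.0026 0 0 0 0 0;-0.06 -0.0035 0 0 0 0 0;-0.07 -0.0041 0 0 0 0 0;-0.074 -0.0043 0 0 0 0 0;-0.074 -0.0043 0 0 0 0 0'
```

```text
t: 4.03
position: [0.5255, -0.0835, 0.1408]
tool_rot: [[0.001, 0.998, 0.058], [-0.0, 0.058, -0.998], [-1.0, 0.001, 0.0]]
force: [3.8, 0.5, -0.6]
width: 0.0117
t: 4.9
position: [0.4508, -0.0884, 0.1409]
tool_rot: [[-0.001, 0.998, 0.058], [-0.001, 0.058, -0.998], [-1.0, -0.001, 0.001]]
force: [-1.3, -5.4, 7.6]
width: 0.0091
```

```bash
python3 -m jog '-0.004 -0.0002 0 0 0 0 0;-0.004 -0.0002 0 0 0 0 0'
python3 -m jog '-0.004 -0.0002 0 0 0 0 0;-0.004 -0.0002 0 0 0 0 0'
python3 -m jog '-0.004 -0.0002 0 0 0 0 0;-0.004 -0.0002 0 0 0 0 0'
```

```text
t: 5.15
position: [0.4476, -0.0886, 0.1409]
tool_rot: [[0.001, 0.998, 0.058], [-0.001, 0.058, -0.998], [-1.0, 0.001, 0.001]]
force: [0.4, -4.6, 6.5]
width: 0.009
t: 5.4
position: [0.4476, -0.0887, 0.141]
tool_rot: [[0.009, 0.998, 0.056], [-0.001, 0.056, -0.998], [-1.0, 0.009, 0.002]]
force: [9.3, -0.4, -0.8]
width: 0.0088
t: 5.65
position: [0.4477, -0.0888, 0.141]
tool_rot: [[0.018, 0.998, 0.054], [-0.001, 0.054, -0.999], [-1.0, 0.018, 0.002]]
force: [19.3, 5.5, -7.9]
width: 0.0089
```

```bash
python3 -m jog '0.004 0 0 0 0 0 0;0.008 0.0004 0 0 0 0 0.02;0.008 0.0004 0 0 0 0 0.046;0.008 0.0004 0 0 0 0 0.046;0.008 0.0004 0.03 0 0 0 0.046;0.008 0.0004 0.09 0 0 0 0.046;0.008 0.0004 0.1 0 0 0 0.046'
python3 - <<'E'
from h import *
im=save('wrist','d_wrist.png')
s=bot.observe(); print(s['position'],s['force'])
E
```

```text
t: 6.52
position: [0.4486, -0.0885, 0.2436]
tool_rot: [[0.006, 0.998, 0.058], [-0.002, 0.058, -0.998], [-1.0, 0.005, 0.003]]
force: [-0.2, -0.2, -0.6]
width: 0.0454
[ 0.44813975 -0.08830266  0.24309248] [0.68002535 0.14519031 0.70376742]
```

View pics/d_wrist.png

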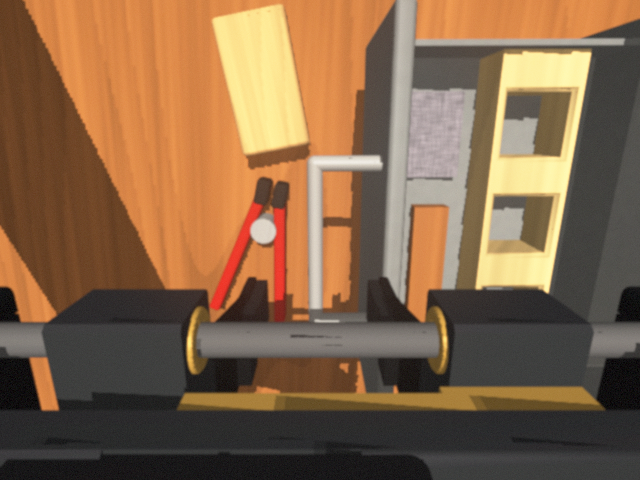

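The drawer is fully out. The rack is clear of the unit, with the left pocket's opening at about (537,122) and the middle one at about (522,228).

Run:
```python
from h import *
c=cal('wrist'); P=back(c,[[505,88],[575,88],[568,157],[499,155],[493,196],[559,196]],.107)
R=np.array([[np.cos(.0588),-np.sin(.0588)],[np.sin(.0588),np.cos(.0588)]])
print(P.round(4)); print(((P[:,:2]-[.7586,-.0683])@R).round(4)); print(P[:4].mean(0))
```

```text
[[ 0.579   0.0221  0.107 ]
 [ 0.6301  0.0251  0.107 ]
 [ 0.6369 -0.0239  0.107 ]
 [ 0.5838 -0.0255  0.107 ]
 [ 0.5851 -0.057   0.107 ]
 [ 0.6371 -0.0541  0.107 ]]
[[-0.1739  0.1008]
 [-0.1228  0.1008]
 [-0.1189  0.0515]
 [-0.172   0.053 ]
 [-0.1725  0.0215]
 [-0.1205  0.0214]]
[ 6.07446357e-01 -5.23263971e-04  1.07000000e-01]
```

```bash
python3 -m jog '0.001 0.042 0 0 0 0.185 0.065;0.002 0.084 0 0 0 0.37 0.065;0.003 0.126 0 0 0 0.555 0.065;0.004 0.168 0 0 0 0.74 0.065;0.005 0.21 0 0 0 0.925 0.065;0.006 0.252 -0.01 0 0 1.11 0.065;0.007 0.294 -0.02 0 0 1.295 0.065;0.0085 0.335 -0.03 0 0 1.48 0.065'; python3 -m jog '0 0 0 0 0 0.03 0.065;0 0 0 0 0 0.03 0.065'
python3 - <<'E'
from h import *
im=save('wrist','e_wrist.png'); im=save('top','e_top.png')
s=bot.observe(); print(s['position'],s['force'])
E
```

```text
t: 7.58
position: [0.454, 0.2479, 0.2083]
tool_rot: [[-0.004, 0.027, 1.0], [-0.001, 1.0, -0.027], [-1.0, -0.001, -0.004]]
force: [-0.3, 0.6, 0.4]
width: 0.0652
t: 7.82
position: [0.4546, 0.2463, 0.2093]
tool_rot: [[-0.003, 0.004, 1.0], [-0.001, 1.0, -0.004], [-1.0, -0.001, -0.003]]
force: [0.9, -0.2, 0.1]
width: 0.065
[0.45537607 0.24591172 0.21010721] [-1.06613283 -0.86352164  0.02064442]
```

View pics/e_wrist.png

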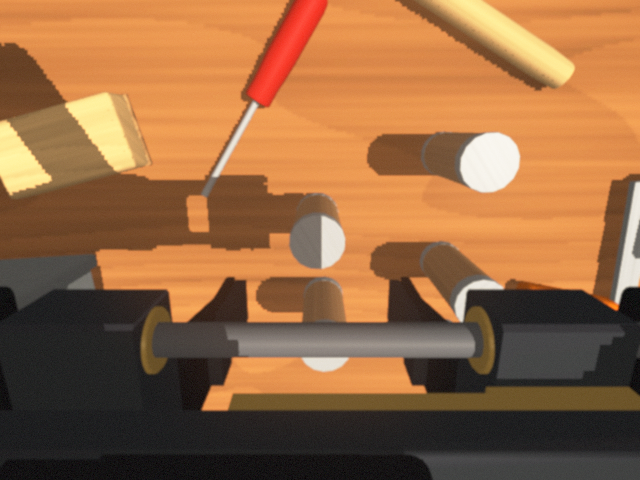

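View pics/e_top.png

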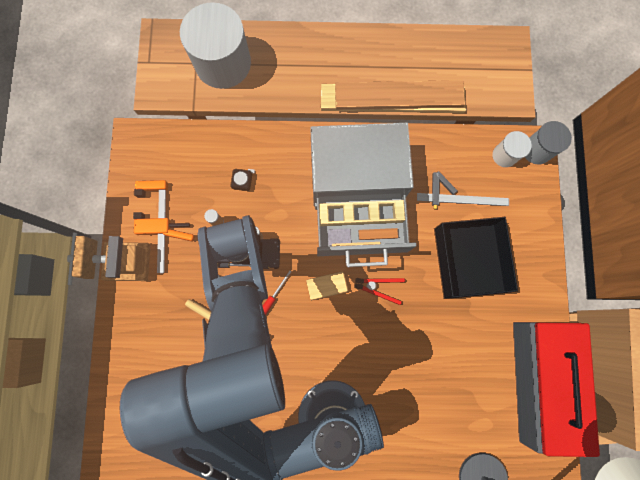

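Run:
```python
from h import *
c=cal('wrist'); print(back(c,[[318,241],[325,345],[490,161]],.105).round(4)); print(proj(c,[bot.observe()['position']]))
c=cal('top')
print(proj(c,[[.6126,-.0769,.107],[.608,.001,.107],[.6172,-.1548,.107]]))
im=cv2.imread('pics/e_top.png'); cv2.imwrite('pics/e_z.png',cv2.resize(im[180:260,305:425],None,fx=5,fy=5,interpolation=cv2.INTER_CUBIC))
```

```text
[[0.4581 0.2455 0.105 ]
 [0.5436 0.2507 0.105 ]
 [0.4015 0.3636 0.105 ]]
[[318.66991989 299.73094598]]
[[361.24919493 211.21401807]
 [335.67984899 212.24063524]
 [386.76926211 210.18937947]]
```

View pics/e_z.png

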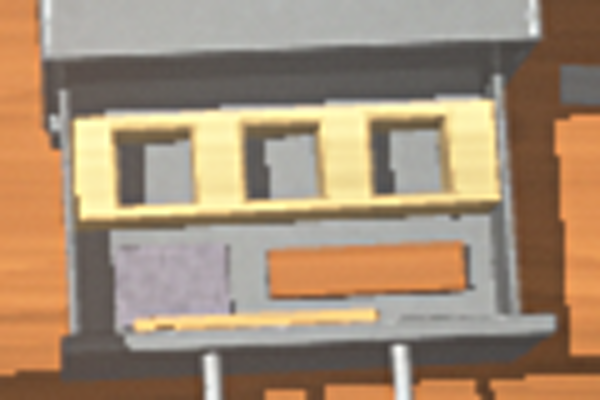

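```bash
python3 -m jog '0.0025 0 -0.05 0 0 0 0.065;0.0025 0 -0.1 0 0 0 0.065;0.0025 0 -0.13 0 0 0 0.065;0.0025 0 -0.139 0 0 0 0.065;0.0025 0 -0.139 0 0 0 0.03;0.0025 0 -0.139 0 0 0 0.03;0.0025 0 -0.139 0 0 0 0.03;0.0025 0 -0.139 0 0 0 0.03'
python3 -m jog '0 0 0.02 0 0 0 0.03;0 0 0.06 0 0 0 0.03;0 0 0.12 0 0 0 0.03;0 0 0.15 0 0 0 0.03;0 0 0.15 0 0 0 0.03;0 0 0.15 0 0 0 0.03'
python3 - <<'E'
from h import *
for n in range(2): save('side','f_side.png'); print(bot.observe()['force'],bot.observe()['width'],bot.observe()['position'])
save('wrist','f_wrist.png')
E
```

```text
t: 8.93
position: [0.4591, 0.247, 0.0727]
tool_rot: [[0.002, 0.002, 1.0], [0.0, 1.0, -0.002], [-1.0, 0.0, 0.002]]
force: [-0.4, -1.6, 4.9]
width: 0.0395
t: 9.68
position: [0.4566, 0.2466, 0.2198]
tool_rot: [[-0.004, 0.003, 1.0], [-0.001, 1.0, -0.003], [-1.0, -0.001, -0.004]]
force: [-0.7, 1.1, -4.0]
width: 0.0391
[-0.23332014 -0.21537025 -4.51724423] 0.03927660616437846 [0.45647451 0.24653842 0.21936897]
[ 0.33426688  1.1749631  -4.16371769] 0.03910446231478958 [0.45660897 0.24654283 0.21930537]
```

View pics/f_side.png

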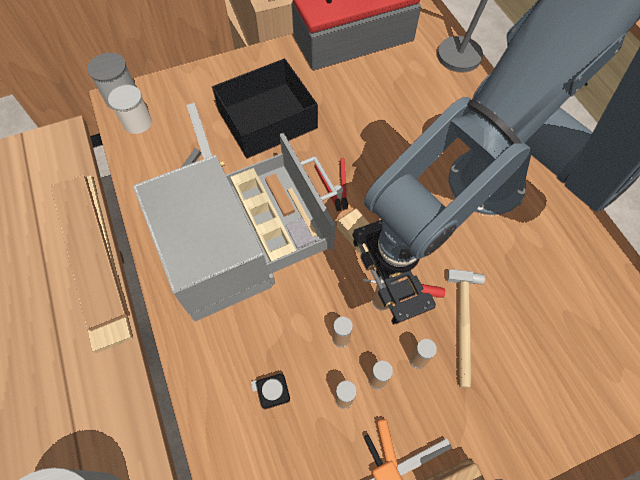

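View pics/f_wrist.png

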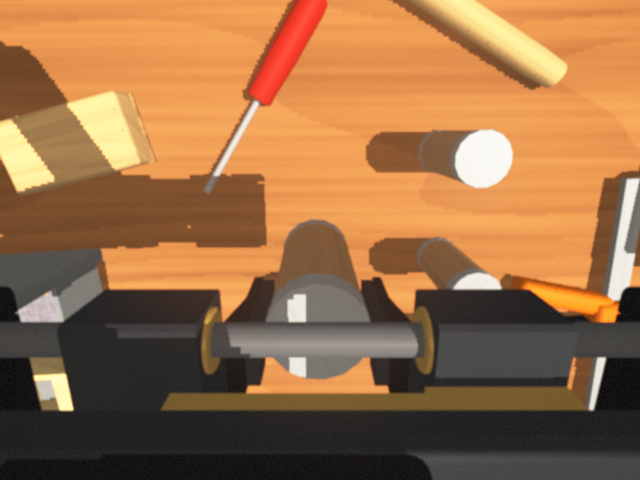

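Lifting changed the force by about −4.2 N, so this tube (D) is full. It goes into the right pocket.

```bash
python3 -m jog '0 0 0.04 0 0 0 0.03;0.01 -0.045 0.075 0 0 0.02 0.03;0.03 -0.095 0.075 0 0 0.055 0.03;0.05 -0.15 0.075 0 0 0.055 0.03;0.07 -0.2 0.075 0 0 0.055 0.03;0.09 -0.25 0.075 0 0 0.055 0.03;0.11 -0.3 0.075 0 0 0.055 0.03;0.13 -0.35 0.075 0 0 0.055 0.03'
python3 -m jog '0.02 -0.04 0 0 0 0 0.03;0.029 -0.0525 0 0 0 0 0.03;0.029 -0.0525 0 0 0 0 0.03;0.029 -0.0525 -0.03 0 0 0 0.03;0.029 -0.0525 -0.06 0 0 0 0.03;0.029 -0.0525 -0.06 0 0 0 0.03'
python3 - <<'E'
from h import *
for n in('side','top','wrist'): save(n,f'g_{n}.png')
print(bot.observe()['force'],bot.observe()['position'],bot.observe()['tool_rot'].round(3))
t=cv2.imread('pics/g_top.png')[140:280,300:430]; s=cv2.imread('pics/g_side.png')[130:290,200:360]
cv2.imwrite('pics/g_z.png',np.hstack([cv2.resize(t,(390,420)),cv2.resize(s,(400,420))]))
E
```

```text
t: 10.82
position: [0.5882, -0.1044, 0.2945]
tool_rot: [[-0.003, -0.052, 0.999], [0.002, 0.999, 0.052], [-1.0, 0.002, -0.003]]
force: [0.3, 0.1, -3.7]
width: 0.0394
t: 11.58
position: [0.6143, -0.1525, 0.2334]
tool_rot: [[-0.008, -0.054, 0.999], [0.004, 0.999, 0.054], [-1.0, 0.005, -0.008]]
force: [-0.2, 1.0, -4.0]
width: 0.0396
[ 0.25432492  0.41516354 -4.26012608] [ 0.6179595  -0.15479916  0.23790766] [[ 0.002 -0.053  0.999]
 [-0.001  0.999  0.053]
 [-1.    -0.001  0.002]]
```

View pics/g_z.png

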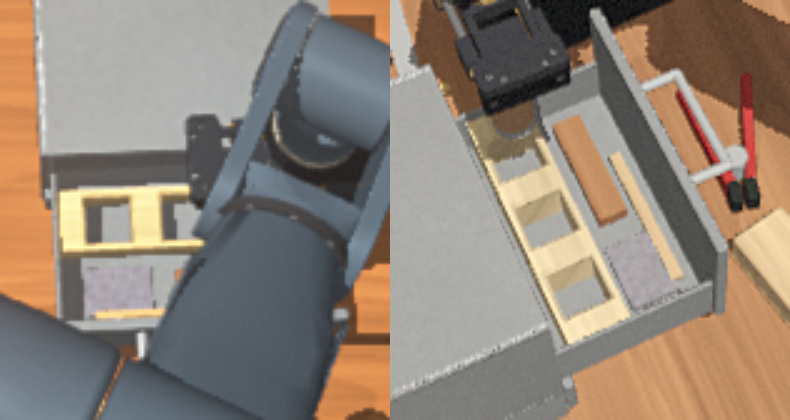

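View pics/g_wrist.png

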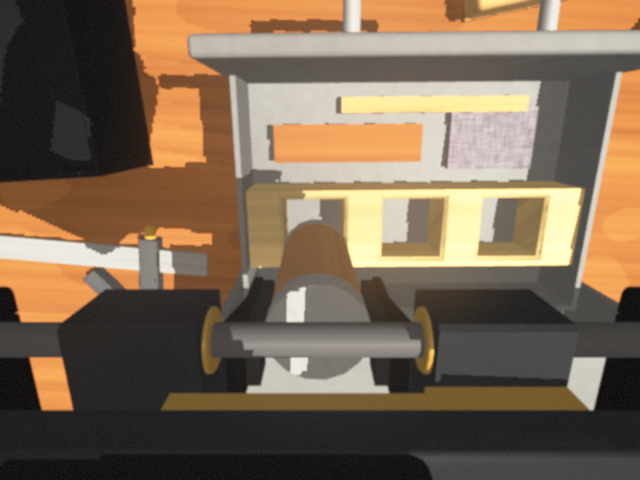

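Run:
```python
from h import *
c=cal('wrist')
im=cv2.imread('pics/g_wrist.png'); cv2.imwrite('pics/g_wz.png',cv2.resize(im[175:275,240:590],None,fx=2.25,fy=2.25*1,interpolation=cv2.INTER_CUBIC))
for p in([[383,199],[447,199],[444,258],[382,257]],[[482,196],[546,196],[543,254],[480,257]],[[286,199],[347,198]]):
    P=back(c,p,.107); print(P.round(4).tolist(),P.mean(0).round(4))
```

```text
[[0.5922, -0.1063, 0.107], [0.5896, -0.057, 0.107], [0.6375, -0.0523, 0.107], [0.6394, -0.1023, 0.107]] [ 0.6147 -0.0795  0.107 ]
[[0.5858, -0.0304, 0.107], [0.5832, 0.0187, 0.107], [0.6299, 0.0266, 0.107], [0.6351, -0.0234, 0.107]] [ 0.6085 -0.0021  0.107 ]
[[0.5962, -0.1811, 0.107], [0.5929, -0.1341, 0.107]] [ 0.5946 -0.1576  0.107 ]
```

View pics/g_wz.png

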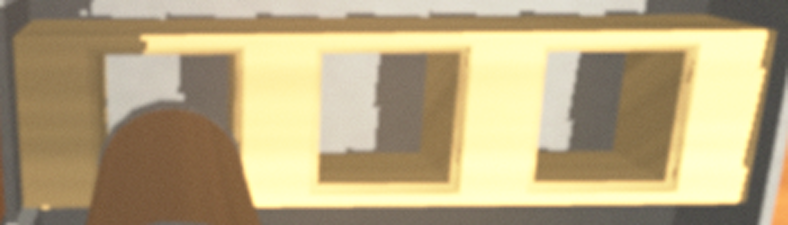

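```bash
python3 -m jog '0 -0.001 -0.025 0 0 0 0.03;0 -0.001 -0.05 0 0 0 0.03;0 -0.001 -0.07 0 0 0 0.03;0 -0.001 -0.08 0 0 0 0.03;0 -0.001 -0.08 0 0 0 0.03'
python3 -m jog '0 0 -0.01 0 0 0 0.03;0 0 -0.016 0 0 0 0.03;0 0 -0.018 0 0 0 0.03'
```

```text
t: 12.35
position: [0.6176, -0.1564, 0.157]
tool_rot: [[0.0, -0.052, 0.999], [-0.0, 0.999, 0.052], [-1.0, -0.0, 0.0]]
force: [0.3, 0.2, -3.5]
width: 0.0397
t: 12.72
position: [0.6171, -0.1563, 0.1381]
tool_rot: [[-0.001, -0.052, 0.999], [0.0, 0.999, 0.052], [-1.0, 0.0, -0.001]]
force: [0.1, 0.1, -4.8]
width: 0.0397
```

```bash
python3 -m jog '0 0 -0.0025 0 0 0 0.03;0 0 -0.0025 0 0 0 0.03'
python3 -m jog '0 0 0 0 0 0 0.05;0 0 0 0 0 0 0.054;0 0 0 0 0 0 0.054;0 0 0.05 0 0 0 0.054;0 0 0.1 0 0 0 0.054;0 0 0.13 0 0 0 0.054;0 0 0.13 0 0 0 0.054'
python3 - <<'E'
from h import *
save('wrist',f'i_wrist.png'); save('side','i_side.png')
print(bot.observe()['force'],bot.observe()['position'])
E
```

```text
t: 12.98
position: [0.6182, -0.1565, 0.1377]
tool_rot: [[0.002, -0.052, 0.999], [-0.0, 0.999, 0.052], [-1.0, -0.0, 0.002]]
force: [-0.7, 1.6, 4.3]
width: 0.0392
t: 13.85
position: [0.619, -0.1572, 0.2691]
tool_rot: [[0.006, -0.052, 0.999], [-0.003, 0.999, 0.052], [-1.0, -0.003, 0.006]]
force: [0.4, 0.3, 0.3]
width: 0.054
[-1.04631287 -0.10462812 -0.90500746] [ 0.61674919 -0.15624541  0.26518172]
```

View pics/i_wrist.png

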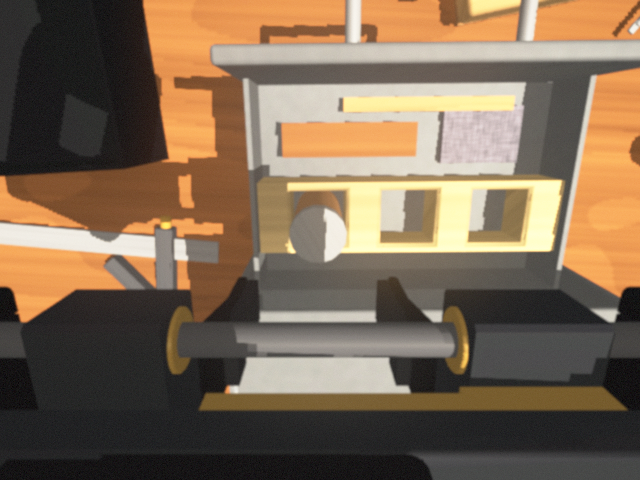

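View pics/i_side.png

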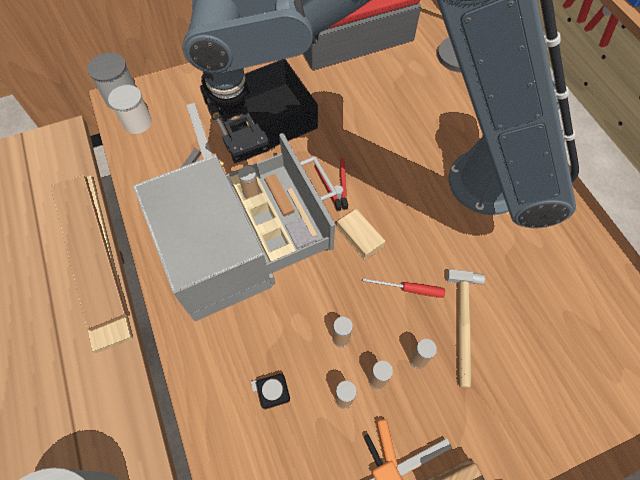

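Tube D stands in the right pocket, with its cap at wrist pixel (319,235). Next is tube B.

```bash
python3 -m jog '-0.01 0.055 0 0 0 0 0.065;-0.02 0.11 0 0 0 0 0.065;-0.03 0.165 0 0 0 -0.02 0.065;-0.04 0.22 0 0 0 -0.04 0.065;-0.05 0.275 -0.01 0 0 -0.052 0.065;-0.06 0.33 -0.03 0 0 -0.052 0.065;-0.07 0.385 -0.05 0 0 -0.052 0.065;-0.075 0.408 -0.06 0 0 -0.052 0.065'
python3 -m jog '0 0 0 0 0 0 0.065;0 0 0 0 0 0 0.065'
python3 - <<'E'
from h import *
im=save('wrist',f'j_wrist.png'); c=cal('wrist')
hsv=cv2.cvtColor(im,cv2.COLOR_BGR2HSV); m=((hsv[...,1]<40)&(hsv[...,2]>130)).astype(np.uint8)
k,l,st,ce=cv2.connectedComponentsWithStats(m)
for i in range(1,k):
    if st[i,4]>150: print(ce[i].round(1),st[i],back(c,ce[i],.105).round(4))
print(bot.observe()['force'],bot.observe()['position'])
E
```

```text
t: 14.95
position: [0.5391, 0.2539, 0.2023]
tool_rot: [[-0.007, -0.003, 1.0], [-0.001, 1.0, 0.003], [-1.0, -0.001, -0.007]]
force: [0.4, -1.1, 0.5]
width: 0.0651
t: 15.2
position: [0.5422, 0.2506, 0.2051]
tool_rot: [[-0.002, 0.0, 1.0], [-0.001, 1.0, -0.0], [-1.0, -0.001, -0.002]]
force: [0.7, -0.5, 0.2]
width: 0.0651
[212.9  48.2] [187   0  54  97 624] [[0.4186 0.1844 0.105 ]]
[501.5  24.2] [ 469    0   68   56 3076] [[0.4054 0.3628 0.105 ]]
[491.1 190.2] [ 462  162   60   58 2706] [[0.5077 0.3691 0.105 ]]
[  8.1 183.3] [  0 173  17  25 217] [[0.5028 0.0373 0.105 ]]
[636.9 204.1] [632 179   8  43 186] [[0.5175 0.4714 0.105 ]]
[332.7 242.1] [323 217  24  52 961] [[0.5449 0.2606 0.105 ]]
[627.2 284.9] [616 276  24  33 286] [[0.578  0.4781 0.105 ]]
[491.  285.3] [473 280  38  10 280] [[0.5784 0.3778 0.105 ]]
[349.2 345.6] [ 230  335  247   21 4137] [[0.6288 0.2742 0.105 ]]
[372.5 388.4] [354 383  37  10 280] [[0.6677 0.2937 0.105 ]]
[-0.38227408  0.03419129 -1.00762699] [0.54261063 0.25033698 0.20567213]
```

View pics/j_wrist.png

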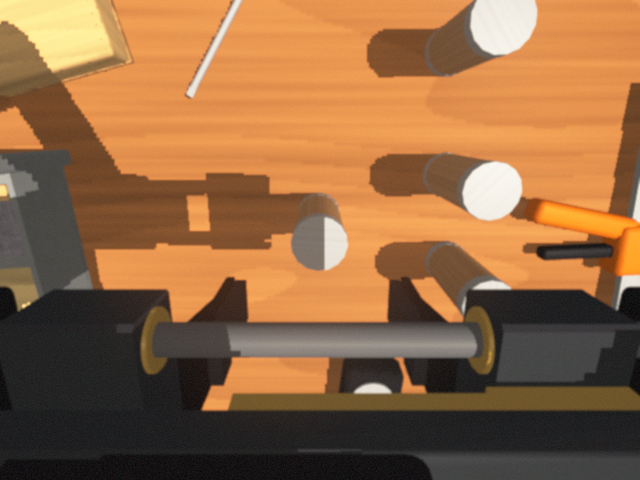

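```bash
python3 -m jog '0.0025 0.001 -0.05 0 0 0 0.065;0.0025 0.001 -0.1 0 0 0 0.065;0.0025 0.001 -0.125 0 0 0 0.065;0.0025 0.001 -0.135 0 0 0 0.065;0.0025 0.001 -0.135 0 0 0 0.03;0.0025 0.001 -0.135 0 0 0 0.03;0.0025 0.001 -0.135 0 0 0 0.03;0.0025 0.001 -0.135 0 0 0 0.03'
python3 -m jog '0 0 0.02 0 0 0 0.03;0 0 0.06 0 0 0 0.03;0 0 0.12 0 0 0 0.03;0 0 0.16 0 0 0 0.03;0 0 0.21 0 0 0 0.03;0 0 0.22 0 0 0 0.03;0 0 0.22 0 0 0 0.03'
python3 - <<'E'
from h import *
for n in range(2): save('top','k_top.png'); print(bot.observe()['force'],bot.observe()['width'],bot.observe()['position'])
E
```

```text
t: 16.25
position: [0.5457, 0.2525, 0.0723]
tool_rot: [[0.002, -0.001, 1.0], [0.0, 1.0, 0.001], [-1.0, 0.0, 0.002]]
force: [-0.7, -1.9, 3.9]
width: 0.0392
t: 17.12
position: [0.544, 0.2525, 0.2903]
tool_rot: [[-0.001, -0.0, 1.0], [-0.0, 1.0, 0.0], [-1.0, -0.0, -0.001]]
force: [-0.5, 0.1, -4.8]
width: 0.039
[ 0.43680147 -0.24640036 -4.23435048] 0.039356815396592366 [0.5433464  0.25222719 0.28897397]
[ 0.52625627 -0.01571381 -4.15482774] 0.03943891866140449 [0.54310798 0.25211998 0.28831347]
```

B is full as well (−4.2 N), so it goes into the middle pocket at about (0.6135, −0.078).

```bash
python3 -m jog '0.01 -0.05 0 0 0 0.02 0.03;0.02 -0.1 0 0 0 0.04 0.03;0.03 -0.15 0 0 0 0.055 0.03;0.04 -0.2 0 0 0 0.055 0.03;0.053 -0.25 0 0 0 0.055 0.03;0.065 -0.3 0 0 0 0.055 0.03;0.07 -0.33 0 0 0 0.055 0.03;0.07 -0.33 -0.03 0 0 0.055 0.03'
python3 -m jog '0 0 -0.03 0 0 0 0.03;0 0 -0.03 0 0 0 0.03'
python3 - <<'E'
from h import *
for n in('side','wrist'): save(n,f'l_{n}.png')
print(bot.observe()['force'],bot.observe()['position'],bot.observe()['tool_rot'].round(3))
s=cv2.imread('pics/l_side.png')[130:290,200:360]
w=cv2.imread('pics/l_wrist.png')
cv2.imwrite('pics/l_z.png',np.hstack([w[150:400,150:550],cv2.resize(s,(250,250))]))
E
```

```text
t: 18.23
position: [0.6163, -0.0811, 0.2603]
tool_rot: [[0.003, -0.051, 0.999], [-0.002, 0.999, 0.051], [-1.0, -0.002, 0.003]]
force: [-0.5, 0.4, -4.9]
width: 0.0394
t: 18.48
position: [0.6113, -0.0766, 0.2258]
tool_rot: [[-0.012, -0.055, 0.998], [0.004, 0.998, 0.055], [-1.0, 0.004, -0.011]]
force: [-0.3, 0.1, -3.7]
width: 0.0394
[ 0.21104713 -0.17032382 -3.69082284] [ 0.6145117  -0.07731755  0.22993875] [[-0.002 -0.055  0.998]
 [ 0.001  0.998  0.055]
 [-1.     0.001 -0.002]]
```

View pics/l_z.png

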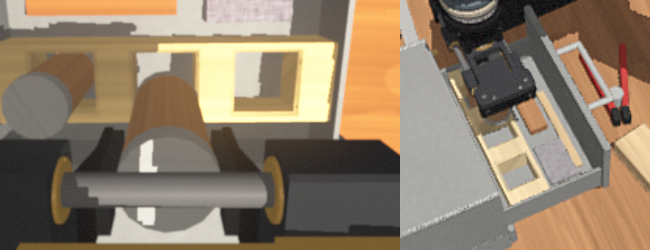

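```bash
python3 -m jog '-0.001 -0.001 -0.03 0 0 0 0.03;-0.001 -0.001 -0.055 0 0 0 0.03;-0.001 -0.001 -0.075 0 0 0 0.03;-0.001 -0.001 -0.085 0 0 0 0.03;-0.001 -0.001 -0.09 0 0 0 0.03;-0.001 -0.001 -0.09 0 0 0 0.03'
python3 -m jog '0 0 -0.0015 0 0 0 0.03;0 0 -0.0015 0 0 0 0.03'
```

```text
t: 19.32
position: [0.6144, -0.0786, 0.1417]
tool_rot: [[0.001, -0.055, 0.998], [-0.0, 0.998, 0.055], [-1.0, -0.0, 0.001]]
force: [0.7, 0.1, -3.5]
width: 0.039
t: 19.58
position: [0.6141, -0.0786, 0.1401]
tool_rot: [[0.001, -0.055, 0.998], [-0.0, 0.998, 0.055], [-1.0, -0.0, 0.001]]
force: [0.1, 0.1, -4.5]
width: 0.0389
```

```bash
python3 -m jog '0 0 -0.0025 0 0 0 0.03;0 0 -0.0035 0 0 0 0.03;0 0 -0.0035 0 0 0 0.03'
python3 -m jog '0 0 0 0 0 0 0.05;0 0 0 0 0 0 0.054;0 0 0 0 0 0 0.054;0 0 0.05 0 0 0 0.054;0 0 0.1 0 0 0 0.054;0 0 0.13 0 0 0 0.054;0 0 0.13 0 0 0 0.054'
python3 - <<'E'
from h import *
save('wrist',f'm_wrist.png')
print(bot.observe()['force'],bot.observe()['position'])
E
```

```text
t: 19.95
position: [0.6145, -0.0787, 0.1373]
tool_rot: [[0.002, -0.055, 0.998], [-0.001, 0.998, 0.055], [-1.0, -0.001, 0.002]]
force: [-1.0, 0.2, 4.5]
width: 0.0392
t: 20.82
position: [0.6155, -0.0789, 0.2689]
tool_rot: [[0.006, -0.055, 0.998], [-0.002, 0.998, 0.055], [-1.0, -0.002, 0.006]]
force: [-0.6, 0.1, -0.6]
width: 0.0544
[-0.11312629 -0.7965315  -0.45400166] [ 0.6140925  -0.07851691  0.26661136]
```

View pics/m_wrist.png

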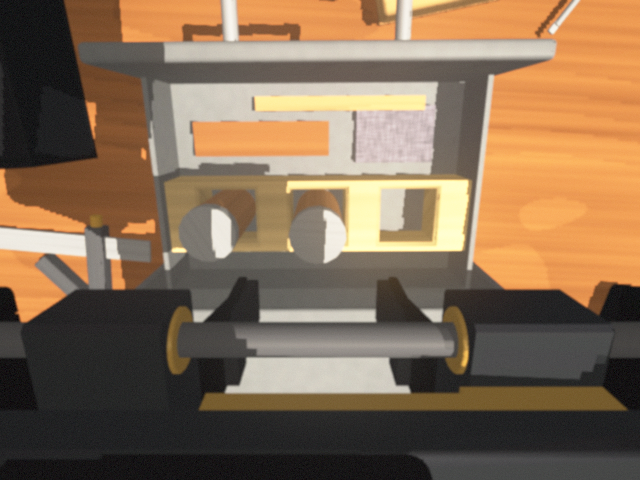

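Both tubes stand in their pockets, with caps at (208,230) and (318,233). Next is tube C.

```bash
python3 -m jog '-0.013 0.055 0 0 0 0 0.065;-0.026 0.11 0 0 0 0 0.065;-0.04 0.165 0 0 0 -0.02 0.065;-0.053 0.22 0 0 0 -0.04 0.065;-0.066 0.275 -0.01 0 0 -0.055 0.065;-0.08 0.33 -0.03 0 0 -0.055 0.065;-0.095 0.385 -0.05 0 0 -0.055 0.065;-0.108 0.44 -0.06 0 0 -0.055 0.065'
python3 -m jog '0 0.0085 0 0 0 0 0.065;0 0.0085 0 0 0 0 0.065'
python3 - <<'E'
from h import *
im=save('wrist',f'n_wrist.png'); c=cal('wrist')
print(bot.observe()['force'],bot.observe()['position'])
E
```

```text
t: 21.88
position: [0.5031, 0.3622, 0.2021]
tool_rot: [[-0.006, -0.0, 1.0], [-0.003, 1.0, 0.0], [-1.0, -0.003, -0.006]]
force: [0.7, 0.6, 0.3]
width: 0.065
t: 22.12
position: [0.505, 0.3698, 0.2043]
tool_rot: [[-0.002, -0.002, 1.0], [-0.002, 1.0, 0.002], [-1.0, -0.002, -0.002]]
force: [0.6, -0.1, 0.1]
width: 0.0652
[ 0.18531337  0.46996521 -0.22018017] [0.50562398 0.36900609 0.20493452]
```

View pics/n_wrist.png

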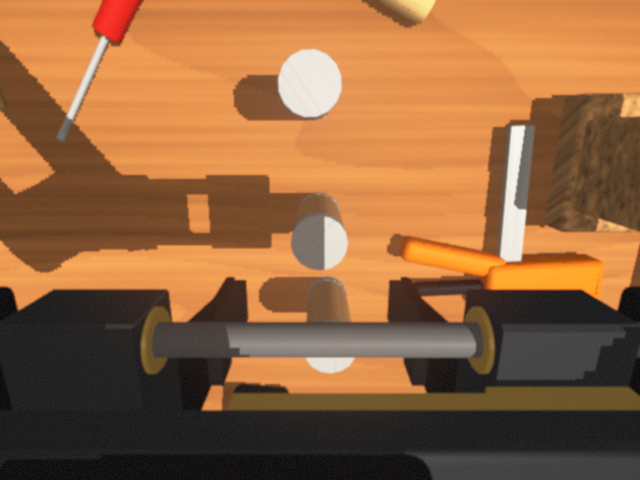

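```bash
python3 -m jog '0.0025 0.001 -0.05 0 0 0 0.065;0.0025 0.001 -0.1 0 0 0 0.065;0.0025 0.001 -0.125 0 0 0 0.065;0.0025 0.001 -0.1345 0 0 0 0.065;0.0025 0.001 -0.1345 0 0 0 0.03;0.0025 0.001 -0.1345 0 0 0 0.03;0.0025 0.001 -0.1345 0 0 0 0.03;0.0025 0.001 -0.1345 0 0 0 0.03'
python3 -m jog '0 0 0.02 0 0 0 0.03;0 0 0.06 0 0 0 0.03;0 0 0.12 0 0 0 0.03;0 0 0.16 0 0 0 0.03;0 0 0.21 0 0 0 0.03;0 0 0.22 0 0 0 0.03;0 0 0.22 0 0 0 0.03'
python3 - <<'E'
from h import *
for n in range(2): save('top','o_top.png'); print(bot.observe()['force'],bot.observe()['width'],bot.observe()['position'])
E
```

```text
t: 23.18
position: [0.5091, 0.3714, 0.0728]
tool_rot: [[0.002, -0.0, 1.0], [0.001, 1.0, 0.0], [-1.0, 0.001, 0.002]]
force: [0.5, -0.8, 3.9]
width: 0.0394
t: 24.05
position: [0.5081, 0.371, 0.2917]
tool_rot: [[0.001, -0.0, 1.0], [0.0, 1.0, 0.0], [-1.0, 0.0, 0.001]]
force: [-0.2, 0.6, -0.8]
width: 0.0391
[-0.86948286  0.72346121 -0.98491803] 0.03907081491745181 [0.50738239 0.37065892 0.29022668]
[-0.50023006 -0.08901317 -0.48686123] 0.039330658769005225 [0.50710575 0.37048829 0.28941789]
```

C is empty (about −0.6 N). I'll check the tub before carrying it over.

```bash
cat > tub.py <<'E'
from h import *
def tub():
    for n in('top','side'):
        optics.capture(n); c=cal(n); r=optics.silhouettes(n,'tub')
        for d in r[:1]:
            ys,xs=np.nonzero(d['region']); print(n,round(d['p'],2),d['bbox'],d['region'].sum(),back(c,[xs.mean(),ys.mean()],.05).round(3))
E
python3 -c "
from tub import *
tub(); save('top','o_top.png')"
```

```text
top 0.86 [434.9, 218.9, 517.4, 297.4] 5506 [[ 0.484 -0.438  0.05 ]]
side 0.97 [211.4, 57.9, 321.9, 159.3] 6796 [[ 0.481 -0.436  0.05 ]]
```

View pics/o_top.png

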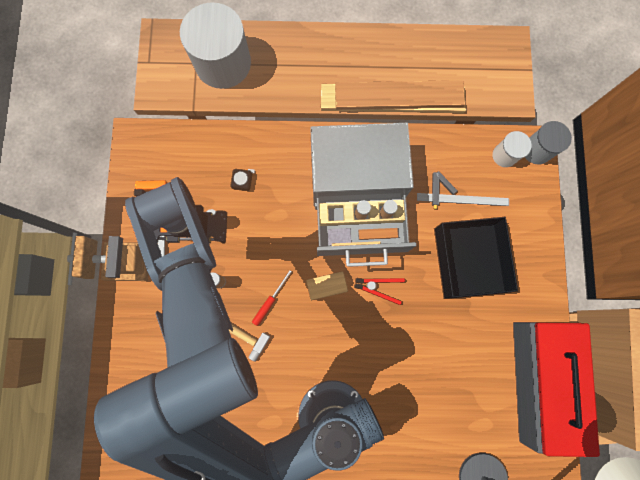

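```bash
python3 -m jog '0.002 -0.06 0.01 0 0 0 0.03;0.004 -0.12 0.01 0 0 0 0.03;0.006 -0.18 0.01 0 0 0 0.03;0.008 -0.24 0.01 0 0 0 0.03;0.01 -0.3 0.01 0 0 0 0.03;0.012 -0.36 0.01 0 0 0 0.03;0.014 -0.42 0.01 0 0 0 0.03;0.016 -0.48 0.01 0 0 0 0.03'
python3 -m jog '0.002 -0.06 0 0 0 0 0.03;0.004 -0.12 0 0 0 0 0.03;0.006 -0.18 0 0 0 0 0.03;0.008 -0.24 0 0 0 0 0.03;0.008 -0.3 0 0 0 0 0.03;0.008 -0.32 0 0 0 0 0.03;0.008 -0.32 0 0 0 0 0.03'
python3 - <<'E'
from tub import *
save('wrist','p_wrist.png'); save('side','p_side.png'); tub()
print(bot.observe()['force'],bot.observe()['width'],bot.observe()['position'],bot.observe()['q'])
E
```

```text
t: 25.4
position: [0.5241, -0.1109, 0.3013]
tool_rot: [[-0.0, -0.0, 1.0], [0.0, 1.0, 0.0], [-1.0, 0.0, -0.0]]
force: [0.6, -0.4, -1.4]
width: 0.0392
t: 26.28
position: [0.5318, -0.4297, 0.3004]
tool_rot: [[-0.001, 0.002, 1.0], [0.002, 1.0, -0.002], [-1.0, 0.002, -0.001]]
force: [0.3, 0.6, -1.1]
width: 0.0391
top 0.55 [434.6, 223.4, 482.5, 270.9] 1536 [[ 0.535 -0.376  0.05 ]]
side 0.95 [209.7, 56.8, 319.9, 157.5] 6653 [[ 0.481 -0.436  0.05 ]]
[-0.1705262   0.06538508 -0.3160306 ] 0.03889595394689363 [ 0.53282733 -0.42709439  0.30203348] [-8.39088836e-01  5.41684661e-01  1.17688062e+00  2.73725879e-04
  1.42308121e+00 -2.41221258e+00]
```

View pics/p_side.png

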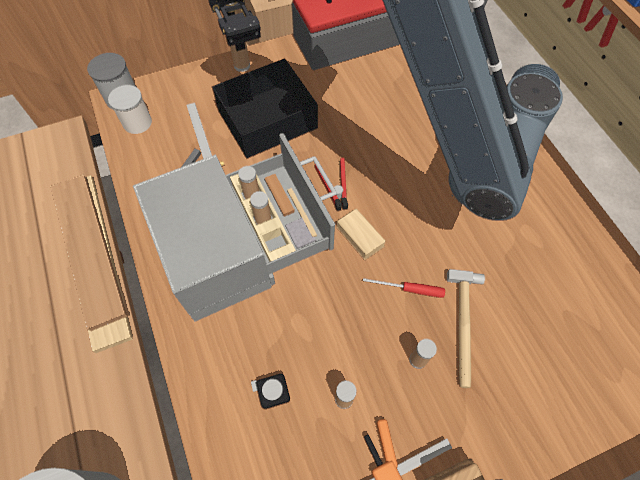

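```bash
python3 -m jog '-0.003 -0.004 -0.05 0 0 0 0.03;-0.003 -0.004 -0.1 0 0 0 0.03;-0.003 -0.004 -0.15 0 0 0 0.03;-0.003 -0.004 -0.19 0 0 0 0.03;-0.003 -0.004 -0.21 0 0 0 0.03;-0.003 -0.004 -0.221 0 0 0 0.03;-0.003 -0.004 -0.221 0 0 0 0.03'
python3 -m jog '0 0 -0.0025 0 0 0 0.03;0 0 -0.0025 0 0 0 0.05;0 0 -0.0025 0 0 0 0.06;0 0 -0.0025 0 0 0 0.06;0 0 0.04 0 0 0 0.06;0 0 0.1 0 0 0 0.06;0 0 0.16 0 0 0 0.06;0 0 0.2 0 0 0 0.06'
python3 - <<'E'
from tub import *
save('wrist','q_wrist.png'); save('side','q_side.png')
print(bot.observe()['force'],bot.observe()['width'],bot.observe()['position'])
E
```

```text
t: 27.45
position: [0.5298, -0.4331, 0.081]
tool_rot: [[0.0, -0.001, 1.0], [-0.001, 1.0, 0.001], [-1.0, -0.001, 0.0]]
force: [0.6, -0.8, 0.5]
width: 0.0392
t: 28.45
position: [0.53, -0.4337, 0.2845]
tool_rot: [[0.003, -0.0, 1.0], [-0.004, 1.0, 0.0], [-1.0, -0.004, 0.003]]
force: [-0.4, -0.3, 0.3]
width: 0.06
[ 0.62663784 -0.16065403 -0.26252375] 0.06007609310312706 [ 0.53155372 -0.43532721  0.28768312]
```

View pics/q_wrist.png

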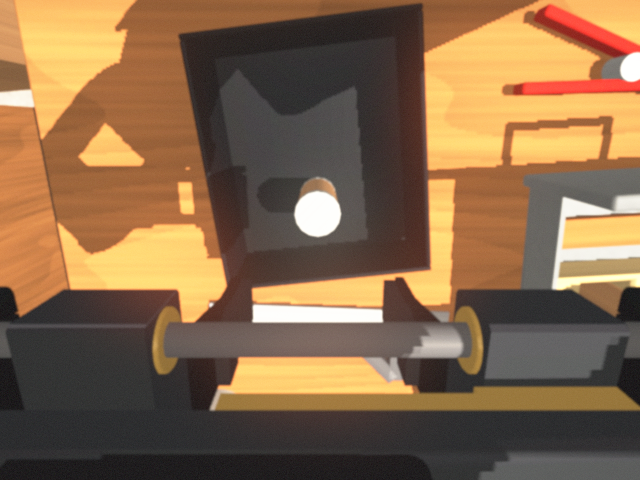

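View pics/q_side.png

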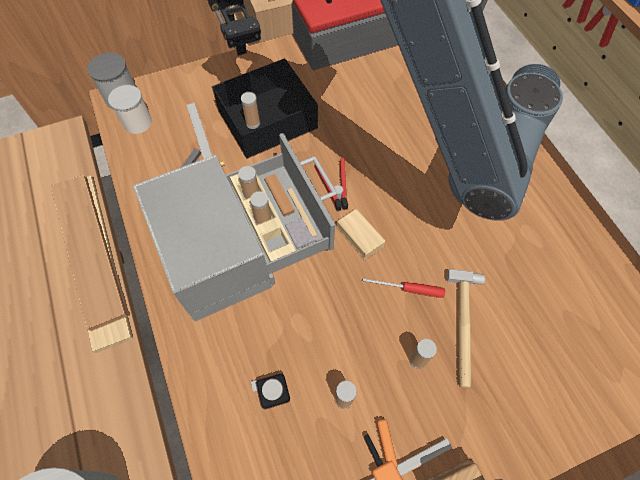

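The empty tube stands in the tub, with its cap at wrist pixel (318,213). Next is tube E.

```bash
python3 -m jog '-0.01 0.06 0 0 0 0 0.065;-0.02 0.12 0 0 0 0 0.065;-0.03 0.18 0 0 0 0 0.065;-0.04 0.24 0 0 0 0 0.065;-0.05 0.3 0 0 0 0 0.065;-0.06 0.36 0 0 0 0 0.065;-0.07 0.42 0 0 0 0 0.065;-0.08 0.48 0 0 0 0 0.065'
python3 -m jog '-0.01 0.06 0 0 0 0 0.065;-0.02 0.12 0 0 0 0 0.065;-0.03 0.18 -0.02 0 0 0 0.065;-0.04 0.24 -0.04 0 0 0 0.065;-0.05 0.3 -0.06 0 0 0 0.065;-0.052 0.319 -0.08 0 0 0 0.065;-0.052 0.319 -0.08 0 0 0 0.065;-0.052 0.319 -0.08 0 0 0 0.065'
python3 - <<'E'
from h import *
im=save('wrist',f'r_wrist.png'); c=cal('wrist')
print(bot.observe()['force'],bot.observe()['position'])
E
```

```text
t: 29.55
position: [0.4482, 0.0489, 0.2799]
tool_rot: [[-0.001, 0.0, 1.0], [0.0, 1.0, -0.0], [-1.0, 0.0, -0.001]]
force: [0.5, 0.3, 0.2]
width: 0.0654
t: 30.55
position: [0.3972, 0.3653, 0.2004]
tool_rot: [[-0.001, -0.0, 1.0], [-0.001, 1.0, 0.0], [-1.0, -0.001, -0.001]]
force: [-0.1, 0.7, -0.6]
width: 0.0652
[-0.29150959  0.25417919 -0.50712062] [0.39765894 0.36515122 0.200918  ]
```

View pics/r_wrist.png

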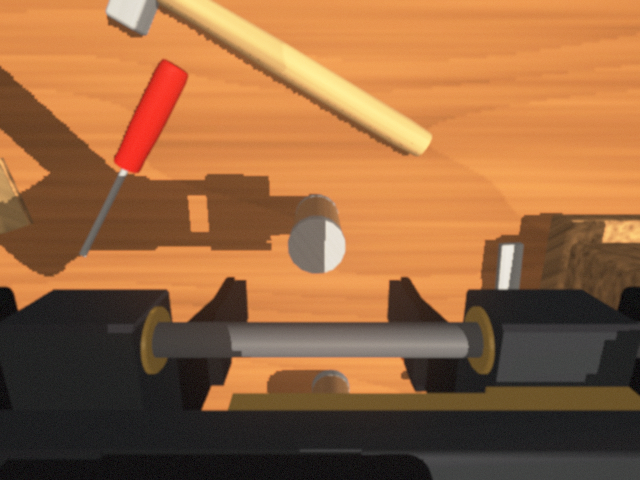

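```bash
python3 -m jog '0.004 -0.001 -0.05 0 0 0 0.065;0.004 -0.001 -0.1 0 0 0 0.065;0.004 -0.001 -0.12 0 0 0 0.065;0.004 -0.001 -0.13 0 0 0 0.065;0.004 -0.001 -0.13 0 0 0 0.03;0.004 -0.001 -0.13 0 0 0 0.03;0.004 -0.001 -0.13 0 0 0 0.03;0.004 -0.001 -0.13 0 0 0 0.03'
python3 -m jog '0 0 0.02 0 0 0 0.03;0 0 0.06 0 0 0 0.03;0 0 0.12 0 0 0 0.03;0 0 0.16 0 0 0 0.03;0 0 0.21 0 0 0 0.03;0 0 0.22 0 0 0 0.03;0 0 0.22 0 0 0 0.03'
python3 - <<'E'
from h import *
for n in range(2): save('top','s_top.png'); print(bot.observe()['force'],bot.observe()['width'],bot.observe()['position'])
E
```

```text
t: 31.6
position: [0.4019, 0.3652, 0.0715]
tool_rot: [[0.002, -0.001, 1.0], [0.0, 1.0, 0.001], [-1.0, 0.0, 0.002]]
force: [-0.1, -1.3, 4.0]
width: 0.0392
t: 32.48
position: [0.4005, 0.3647, 0.2897]
tool_rot: [[-0.001, -0.0, 1.0], [-0.001, 1.0, 0.0], [-1.0, -0.001, -0.001]]
force: [-0.2, -0.2, -6.0]
width: 0.0393
[-1.30969538 -0.7254939  -4.3405104 ] 0.039647365869474156 [0.3999357  0.36425308 0.28856318]
[ 0.53402374 -1.08215179 -4.38870611] 0.03919532890020844 [0.39975182 0.36412816 0.28799793]
```

E is full (−4.3 N), so it goes into the left pocket at about (0.609, −0.001).

```bash
python3 -m jog '0.028 -0.047 0 0 0 0.02 0.03;0.056 -0.095 0 0 0 0.04 0.03;0.084 -0.143 0 0 0 0.055 0.03;0.112 -0.19 0 0 0 0.055 0.03;0.14 -0.24 0 0 0 0.055 0.03;0.17 -0.29 0 0 0 0.055 0.03;0.2 -0.34 0 0 0 0.055 0.03;0.209 -0.365 0 0 0 0.055 0.03'
python3 -m jog '0 0 -0.02 0 0 0 0.03;0 0 -0.05 0 0 0 0.03;0 0 -0.06 0 0 0 0.03;0 0 -0.06 0 0 0 0.03'
python3 - <<'E'
from h import *
for n in('side','wrist'): save(n,f't_{n}.png')
print(bot.observe()['force'],bot.observe()['position'],bot.observe()['tool_rot'].round(3))
s=cv2.imread('pics/t_side.png')[130:290,200:360]
w=cv2.imread('pics/t_wrist.png')
cv2.imwrite('pics/t_z.png',np.hstack([w[150:400,50:550],cv2.resize(s,(250,250))]))
E
```

```text
t: 33.58
position: [0.6111, -0.0032, 0.2872]
tool_rot: [[-0.004, -0.052, 0.999], [-0.0, 0.999, 0.052], [-1.0, 0.0, -0.004]]
force: [0.2, 0.1, -4.1]
width: 0.039
t: 34.08
position: [0.6093, 0.0003, 0.2285]
tool_rot: [[-0.004, -0.055, 0.998], [0.001, 0.998, 0.055], [-1.0, 0.001, -0.004]]
force: [-0.3, 0.0, -4.1]
width: 0.0395
[ 0.10945936  0.8072561  -3.01201598] [6.10899192e-01 1.03703634e-04 2.30907134e-01] [[ 0.001 -0.055  0.998]
 [-0.     0.998  0.055]
 [-1.    -0.     0.001]]
```

View pics/t_z.png

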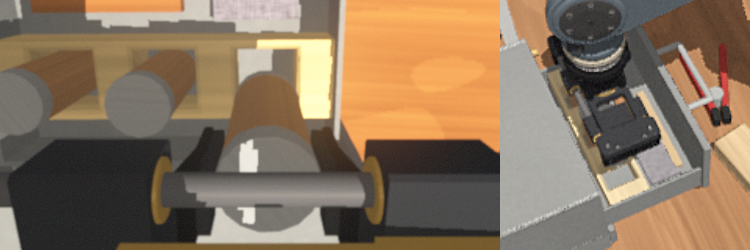

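```bash
python3 -m jog '-0.001 -0.001 -0.03 0 0 0 0.03;-0.001 -0.001 -0.055 0 0 0 0.03;-0.001 -0.001 -0.075 0 0 0 0.03;-0.001 -0.001 -0.085 0 0 0 0.03;-0.001 -0.001 -0.09 0 0 0 0.03;-0.001 -0.001 -0.09 0 0 0 0.03'
python3 -m jog '0 0 -0.002 0 0 0 0.03;0 0 -0.003 0 0 0 0.03;0 0 -0.003 0 0 0 0.03'
```

```text
t: 34.92
position: [0.6098, -0.001, 0.1411]
tool_rot: [[0.001, -0.055, 0.998], [-0.0, 0.998, 0.055], [-1.0, -0.0, 0.001]]
force: [0.7, -0.0, -4.4]
width: 0.0395
t: 35.3
position: [0.6094, -0.001, 0.1377]
tool_rot: [[0.0, -0.055, 0.998], [-0.0, 0.998, 0.055], [-1.0, -0.0, 0.0]]
force: [-0.2, -0.1, -4.6]
width: 0.0391
```

```bash
python3 -m jog '0 0 -0.002 0 0 0 0.03;0 0 -0.0025 0 0 0 0.03;0 0 -0.0025 0 0 0 0.03'
python3 -m jog '0 0 0 0 0 0 0.05;0 0 0 0 0 0 0.054;0 0 0 0 0 0 0.054;0 0 0.05 0 0 0 0.054;0 0 0.1 0 0 0 0.054;0 0 0.13 0 0 0 0.054;0 0 0.13 0 0 0 0.054'
python3 - <<'E'
from h import *
save('wrist',f'u_wrist.png')
print(bot.observe()['force'],bot.observe()['position'])
E
```

```text
t: 35.67
position: [0.6101, -0.0011, 0.1365]
tool_rot: [[0.002, -0.055, 0.998], [-0.0, 0.998, 0.055], [-1.0, -0.0, 0.002]]
force: [-2.2, 0.7, 5.6]
width: 0.0394
t: 36.55
position: [0.6111, -0.0012, 0.2678]
tool_rot: [[0.006, -0.055, 0.998], [-0.001, 0.998, 0.055], [-1.0, -0.002, 0.006]]
force: [0.7, 0.4, -0.4]
width: 0.0539
[-0.25074235  0.98983394 -0.56908828] [ 0.60962156 -0.00100108  0.26561894]
```

View pics/u_wrist.png

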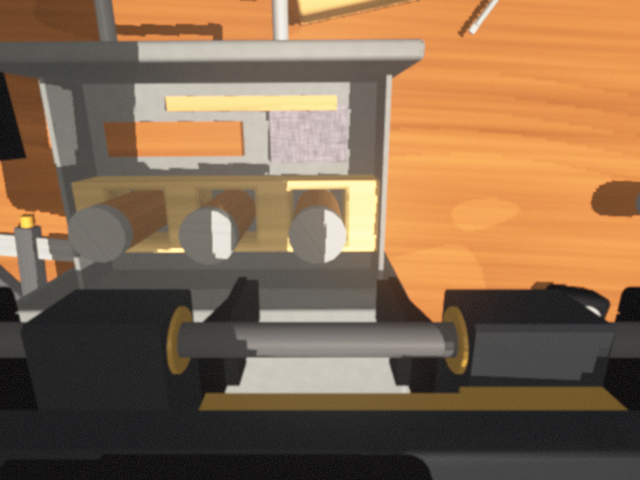

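All three pockets are filled. The last tube is A.

```bash
python3 -m jog '-0.002 0.05 0 0 0 0 0.065;-0.004 0.1 0 0 0 0 0.065;-0.006 0.15 0 0 0 -0.02 0.065;-0.008 0.2 0 0 0 -0.04 0.065;-0.01 0.25 -0.01 0 0 -0.055 0.065;-0.013 0.3 -0.03 0 0 -0.055 0.065;-0.016 0.35 -0.05 0 0 -0.055 0.065;-0.018 0.381 -0.06 0 0 -0.055 0.065'
python3 -m jog '0 0 0 0 0 0 0.065;0 0 0 0 0 0 0.065'
python3 - <<'E'
from h import *
im=save('wrist',f'v_wrist.png')
print(bot.observe()['force'],bot.observe()['position'])
E
```

```text
t: 37.6
position: [0.5887, 0.3817, 0.2003]
tool_rot: [[-0.007, -0.002, 1.0], [-0.002, 1.0, 0.002], [-1.0, -0.002, -0.007]]
force: [-0.2, -0.5, 0.0]
width: 0.065
t: 37.85
position: [0.5907, 0.3791, 0.2034]
tool_rot: [[-0.003, -0.0, 1.0], [-0.002, 1.0, 0.0], [-1.0, -0.002, -0.003]]
force: [0.1, -0.1, -0.7]
width: 0.0652
[ 0.62123016  0.80943101 -0.67265022] [0.59122257 0.37879172 0.20414396]
```

View pics/v_wrist.png

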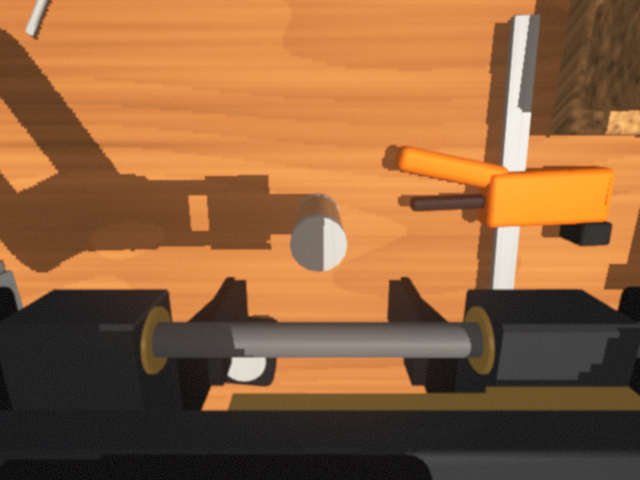

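```bash
python3 -m jog '0.003 0.001 -0.05 0 0 0 0.065;0.003 0.001 -0.1 0 0 0 0.065;0.003 0.001 -0.125 0 0 0 0.065;0.003 0.001 -0.1335 0 0 0 0.065;0.003 0.001 -0.1335 0 0 0 0.03;0.003 0.001 -0.1335 0 0 0 0.03;0.003 0.001 -0.1335 0 0 0 0.03;0.003 0.001 -0.1335 0 0 0 0.03'
python3 -m jog '0 0 0.02 0 0 0 0.03;0 0 0.06 0 0 0 0.03;0 0 0.12 0 0 0 0.03;0 0 0.16 0 0 0 0.03;0 0 0.21 0 0 0 0.03;0 0 0.23 0 0 0 0.03;0 0 0.23 0 0 0 0.03'
python3 - <<'E'
from tub import *
for n in range(2): save('top','w_top.png'); print(bot.observe()['force'],bot.observe()['width'],bot.observe()['position'])
tub()
E
```

```text
t: 38.9
position: [0.5951, 0.3813, 0.073]
tool_rot: [[0.002, -0.0, 1.0], [0.001, 1.0, 0.0], [-1.0, 0.001, 0.002]]
force: [-0.4, 0.1, 3.5]
width: 0.0391
t: 39.78
position: [0.5951, 0.3816, 0.3053]
tool_rot: [[0.006, -0.0, 1.0], [0.003, 1.0, 0.0], [-1.0, 0.003, 0.006]]
force: [-0.4, 0.2, -0.6]
width: 0.0393
[-0.36812505 -0.03916843 -0.9909764 ] 0.03963269551225881 [0.59419668 0.38112092 0.30286578]
[ 0.33249426 -0.64443383 -1.04261979] 0.0394122280971538 [0.59356927 0.38080381 0.30112085]
top 0.84 [435.8, 220.7, 517.3, 299.5] 5276 [[ 0.481 -0.437  0.05 ]]
side 0.83 [210.5, 57.1, 320.6, 158.9] 6295 [[ 0.478 -0.436  0.05 ]]
```

View pics/w_top.png

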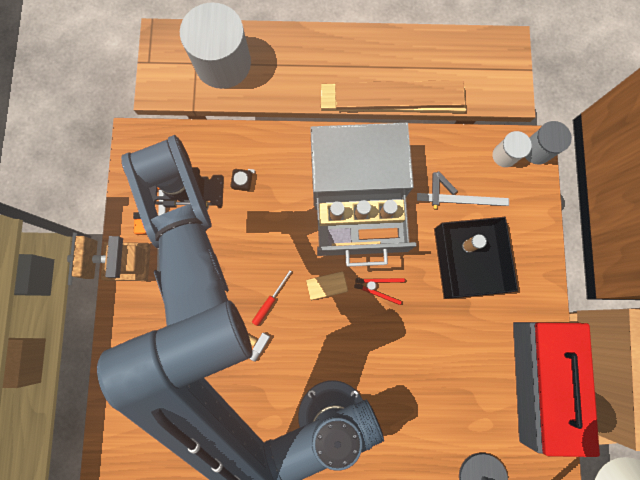

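A is empty, and the tub hasn't moved. I'll put A in the near half of the tub, at about (0.435, −0.437).

```bash
python3 -m jog '-0.012 -0.06 0 0 0 0 0.03;-0.024 -0.12 0 0 0 0 0.03;-0.036 -0.18 0 0 0 0 0.03;-0.048 -0.24 0 0 0 0 0.03;-0.06 -0.3 0 0 0 0 0.03;-0.072 -0.36 0 0 0 0 0.03;-0.084 -0.42 0 0 0 0 0.03;-0.096 -0.48 0 0 0 0 0.03'
python3 -m jog '-0.012 -0.06 0 0 0 0 0.03;-0.024 -0.12 0 0 0 0 0.03;-0.036 -0.18 0 0 0 0 0.03;-0.048 -0.24 0 0 0 0 0.03;-0.06 -0.3 0 0 0 0 0.03;-0.062 -0.337 0 0 0 0 0.03;-0.062 -0.337 0 0 0 0 0.03;-0.062 -0.337 0 0 0 0 0.03'
python3 - <<'E'
from h import *
save('wrist','x_wrist.png'); save('side','x_side.png')
print(bot.observe()['force'],bot.observe()['width'],bot.observe()['position'])
E
```

```text
t: 41.08
position: [0.4975, -0.1007, 0.301]
tool_rot: [[-0.001, -0.0, 1.0], [0.0, 1.0, 0.0], [-1.0, 0.0, -0.001]]
force: [-0.1, 0.2, 0.3]
width: 0.0393
t: 42.08
position: [0.436, -0.4351, 0.3005]
tool_rot: [[-0.001, -0.0, 1.0], [0.003, 1.0, 0.0], [-1.0, 0.003, -0.001]]
force: [-0.1, 0.6, 0.4]
width: 0.0393
[-0.07760735  1.02756741 -1.15412183] 0.03926760247308909 [ 0.43644999 -0.43444229  0.30119142]
```

View pics/x_wrist.png

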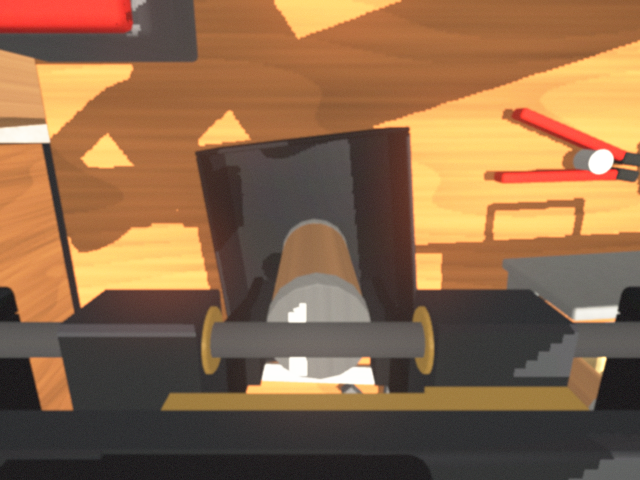

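View pics/x_side.png

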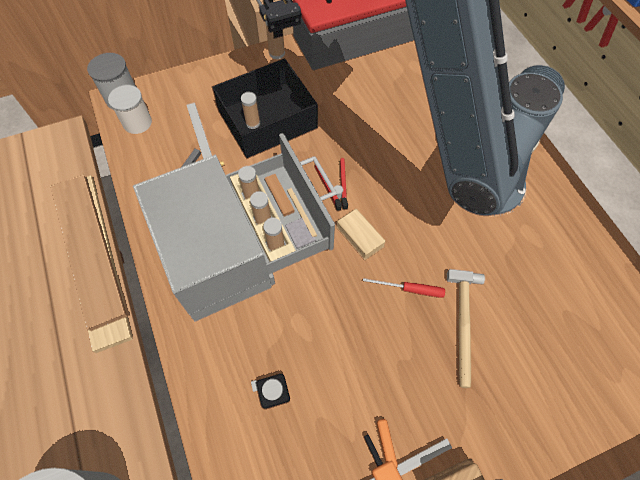

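```bash
python3 -m jog '0 -0.003 -0.05 0 0 0 0.03;0 -0.003 -0.1 0 0 0 0.03;0 -0.003 -0.15 0 0 0 0.03;0 -0.003 -0.19 0 0 0 0.03;0 -0.003 -0.21 0 0 0 0.03;0 -0.003 -0.221 0 0 0 0.03;0 -0.003 -0.221 0 0 0 0.03'
python3 -m jog '0 0 -0.0025 0 0 0 0.03;0 0 -0.0025 0 0 0 0.05;0 0 -0.0025 0 0 0 0.06;0 0 -0.0025 0 0 0 0.06;0 0 0.04 0 0 0 0.06;0 0 0.1 0 0 0 0.06;0 0 0.16 0 0 0 0.06;0 0 0.2 0 0 0 0.06'
python3 - <<'E'
from h import *
save('wrist','y_wrist.png'); save('side','y_side.png')
print(bot.observe()['force'],bot.observe()['width'],bot.observe()['position'])
E
```

```text
t: 43.05
position: [0.4366, -0.4382, 0.0804]
tool_rot: [[-0.0, -0.001, 1.0], [0.001, 1.0, 0.001], [-1.0, 0.001, -0.0]]
force: [-0.4, 0.3, -0.8]
width: 0.0391
t: 44.05
position: [0.4368, -0.4397, 0.2842]
tool_rot: [[0.003, -0.0, 1.0], [-0.004, 1.0, 0.0], [-1.0, -0.004, 0.003]]
force: [-0.2, -0.5, 0.3]
width: 0.0601
[ 0.41894069 -0.84504566  0.41693003] 0.0599702832255631 [ 0.43819817 -0.4415906   0.28693595]
```

View pics/y_side.png

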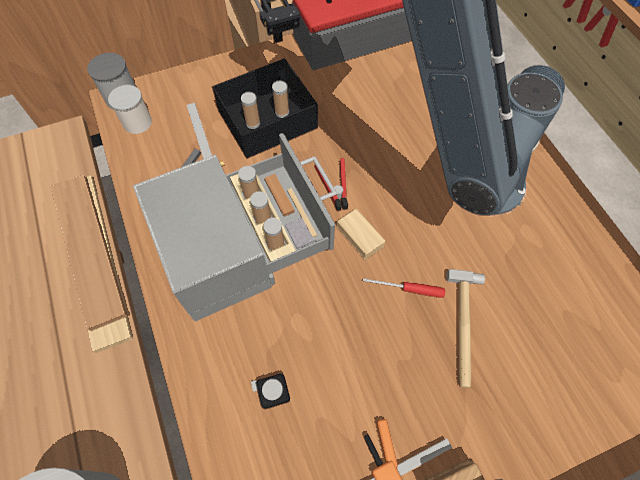

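Both empties stand in the tub, at (250,110) and (281,98) in the side view, and no tubes are left on the bench. Now I'll shut the drawer by its handle.

```bash
python3 -m jog '0.001 0.044 0 0 0 -0.185 0.044;0.002 0.088 0 0 0 -0.37 0.044;0.003 0.132 0 0 0 -0.555 0.044;0.004 0.176 0 0 0 -0.74 0.044;0.005 0.22 0 0 0 -0.925 0.044;0.007 0.264 -0.01 0 0 -1.11 0.044;0.008 0.308 -0.025 0 0 -1.295 0.044;0.0095 0.353 -0.045 0 0 -1.48 0.044'; python3 -m jog '0 0 0 0 0 -0.03 0.044;0 0 0 0 0 -0.03 0.044'
python3 - <<'E'
from h import *
save('wrist','z_wrist.png'); c=cal('wrist')
print(bot.observe()['position'],bot.observe()['tool_rot'].round(3), proj(c,[[.4475,-.05,.161],[.448,-.08,.161]]))
E
```

```text
t: 45.15
position: [0.4455, -0.0848, 0.2349]
tool_rot: [[0.0, 0.996, 0.085], [-0.0, 0.085, -0.996], [-1.0, 0.0, 0.0]]
force: [1.2, -0.2, -0.2]
width: 0.0441
t: 45.4
position: [0.446, -0.0865, 0.2355]
tool_rot: [[-0.0, 0.998, 0.064], [-0.0, 0.064, -0.998], [-1.0, -0.0, 0.0]]
force: [-0.2, -0.3, 0.8]
width: 0.044
[ 0.44633894 -0.08708042  0.23579794] [[ 0.001  0.998  0.063]
 [-0.001  0.063 -0.998]
 [-1.     0.001  0.001]] [[323.21040348 191.83509207]
 [320.87497381 238.16244403]]
```

View pics/z_wrist.png

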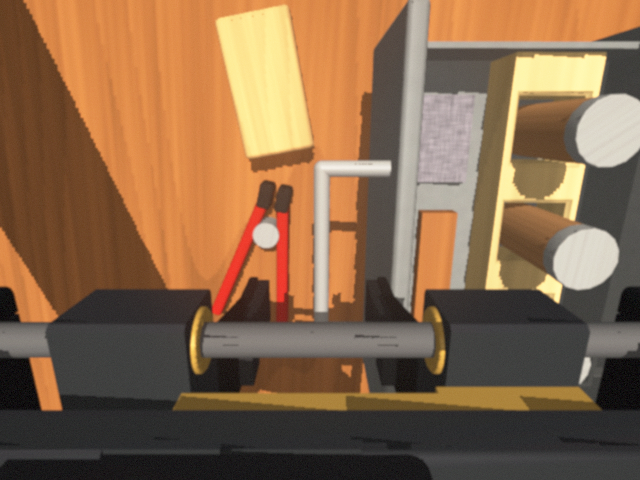

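The bar is centred between the fingers (column 321). I'll descend, close and push slowly.

```bash
python3 -m jog '0.001 -0.001 -0.03 0 0 0 0.044;0.001 -0.001 -0.06 0 0 0 0.044;0.001 -0.001 -0.085 0 0 0 0.044;0.001 -0.001 -0.095 0 0 0 0.044;0.001 -0.001 -0.095 0 0 0 0.02;0.001 -0.001 -0.095 0 0 0 0;0.001 -0.001 -0.095 0 0 0 0;0.001 -0.001 -0.095 0 0 0 0'
python3 -m jog '0.005 0.0003 0 0 0 0 0;0.012 0.0007 0 0 0 0 0;0.022 0.0013 0 0 0 0 0;0.032 0.0019 0 0 0 0 0;0.042 0.0025 0 0 0 0 0;0.052 0.0031 0 0 0 0 0;0.062 0.0036 0 0 0 0 0;0.07 0.0041 0 0 0 0 0'
```

```text
t: 46.45
position: [0.4473, -0.0873, 0.1412]
tool_rot: [[0.002, 0.998, 0.062], [-0.001, 0.062, -0.998], [-1.0, 0.002, 0.001]]
force: [5.5, 1.0, -1.2]
width: 0.0117
t: 47.45
position: [0.5175, -0.0829, 0.1412]
tool_rot: [[0.0, 0.998, 0.062], [-0.0, 0.062, -0.998], [-1.0, 0.0, 0.0]]
force: [-1.8, 0.1, 5.9]
width: 0.0088
```

```bash
python3 -m jog '0.01 0.0006 0 0 0 0 0;0.02 0.0012 0 0 0 0 0;0.03 0.0018 0 0 0 0 0;0.04 0.0024 0 0 0 0 0;0.05 0.003 0 0 0 0 0;0.06 0.0035 0 0 0 0 0;0.07 0.0041 0 0 0 0 0;0.075 0.0044 0 0 0 0 0'
python3 -m jog '0.006 0.0003 0 0 0 0 0;0.01 0.0006 0 0 0 0 0;0.014 0.0008 0 0 0 0 0;0.016 0.0009 0 0 0 0 0'
```

```text
t: 48.45
position: [0.5927, -0.0783, 0.1412]
tool_rot: [[0.001, 0.998, 0.062], [0.0, 0.062, -0.998], [-1.0, 0.001, -0.0]]
force: [-1.7, 0.8, 6.8]
width: 0.009
t: 48.95
position: [0.6072, -0.0773, 0.1412]
tool_rot: [[-0.002, 0.998, 0.062], [0.0, 0.062, -0.998], [-1.0, -0.002, -0.001]]
force: [-5.7, -0.3, 8.3]
width: 0.0092
```

```bash
python3 -m jog '0.004 0.0002 0 0 0 0 0;0.004 0.0002 0 0 0 0 0;0.004 0.0002 0 0 0 0 0'
```

```text
t: 49.32
position: [0.607, -0.0773, 0.1411]
tool_rot: [[-0.011, 0.998, 0.063], [0.0, 0.063, -0.998], [-1.0, -0.011, -0.001]]
force: [-11.4, -0.6, 12.6]
width: 0.009
```

Against the stop at x = 0.607, which is 0.160 m from the open stop. I'll relax the push, let go and back away.

```bash
python3 -m jog '-0.003 -0.0002 0 0 0 0 0;-0.005 -0.0003 0 0 0 0 0.015;-0.005 -0.0003 0 0 0 0 0.044;-0.005 -0.0003 0 0 0 0 0.044;-0.005 -0.0003 0.02 0 0 0 0.044;-0.005 -0.0003 0.07 0 0 0 0.044;-0.03 0.03 0.13 0 0 0 0.044;-0.06 0.08 0.16 0 0 0 0.044'
python3 -m jog '-0.03 0.06 0.02 0 0 0 0.044;-0.06 0.12 0.02 0 0 0 0.044;-0.09 0.18 0.02 0 0 0 0.044;-0.1 0.24 0.02 0 0 0 0.044;-0.1 0.28 0.02 0 0 0 0.044;-0.1 0.28 0.02 0 0 0 0.044'
python3 - <<'E'
from tub import *
save('top','fin_top.png'); save('side','fin_side.png'); save('wrist','fin_wrist.png'); tub()
s=bot.observe(); print(s['position'],s['force'],s['t'])
a=cv2.imread('pics/fin_top.png')[110:310,290:530]; b=cv2.imread('pics/fin_side.png')[40:330,120:410]
cv2.imwrite('pics/fin_z.png',np.hstack([cv2.resize(a,(420,350),interpolation=2),cv2.resize(b,(350,350),interpolation=2)]))
E
```

```text
t: 50.32
position: [0.5584, -0.0064, 0.2974]
tool_rot: [[0.005, 0.998, 0.059], [-0.001, 0.059, -0.998], [-1.0, 0.005, 0.001]]
force: [0.2, -0.2, 0.7]
width: 0.0437
t: 51.08
position: [0.4561, 0.2776, 0.3147]
tool_rot: [[0.0, 0.998, 0.068], [0.001, 0.068, -0.998], [-1.0, 0.0, -0.001]]
force: [-0.7, -0.2, 0.7]
width: 0.0438
top 0.89 [433.2, 220.7, 520.0, 297.8] 5118 [[ 0.484 -0.436  0.05 ]]
side 0.92 [211.1, 58.4, 319.4, 158.1] 5732 [[ 0.482 -0.433  0.05 ]]
[0.45728992 0.27292534 0.31486001] [-0.58077675 -0.42407211  0.33825829] 51.425
```

View pics/fin_z.png

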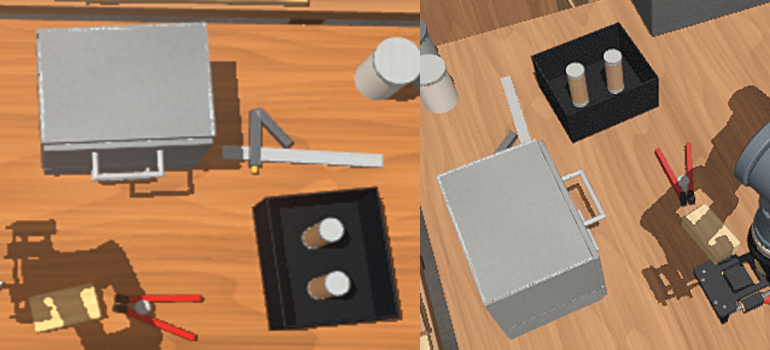

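View pics/fin_side.png

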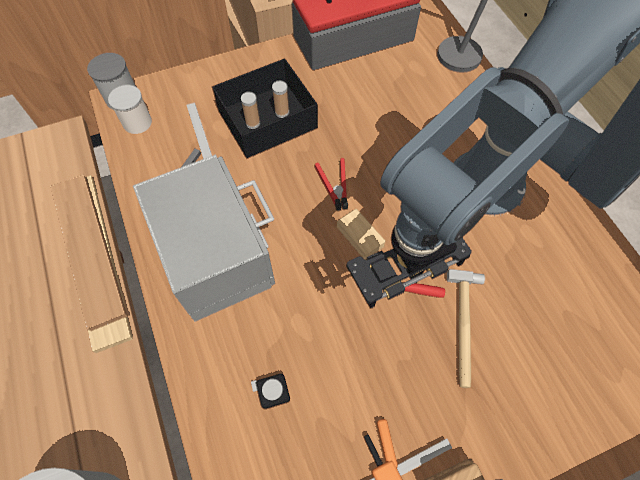

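The drawer looks shut. I'll measure the bar to be sure it didn't creep out on release.

Run:
```python
from h import *
a=cv2.imread('pics/fin_top.png')[180:225,335:400]; b=cv2.imread('pics/fin_side.png')[170:235,225:285]
cv2.imwrite('pics/fin_h.png',np.hstack([cv2.resize(a,(390,270),interpolation=2),cv2.resize(b,(360,390),interpolation=2)[:270]]))
cv2.imwrite('pics/fin_h2.png',cv2.resize(b,(360,390),interpolation=2))
for n in('top','side'):
    c=cal(n)
    for d in(0,.006,.012):
        x=-.1523-d; P=[]
        for y in(.055,-.055):
            co,si=np.cos(.0588),np.sin(.0588); P.append([.7586+x*co-y*si,-.0683+x*si+y*co,.159])
        u=proj(c,P); print(n,d,(((u-([335,180] if n=='top' else [225,170]))+.5)*6-.5).round(0).tolist())
```

```text
top 0 [[59.0, 183.0], [282.0, 174.0]]
top 0.006 [[59.0, 195.0], [283.0, 186.0]]
top 0.012 [[60.0, 207.0], [284.0, 198.0]]
side 0 [[281.0, 298.0], [170.0, 78.0]]
side 0.006 [[296.0, 292.0], [184.0, 72.0]]
side 0.012 [[310.0, 286.0], [199.0, 67.0]]
```

View pics/fin_h.png

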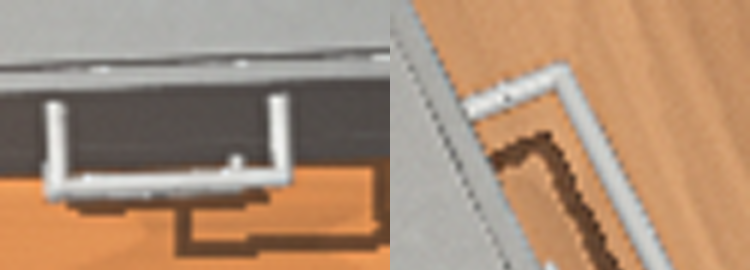

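View pics/fin_h2.png

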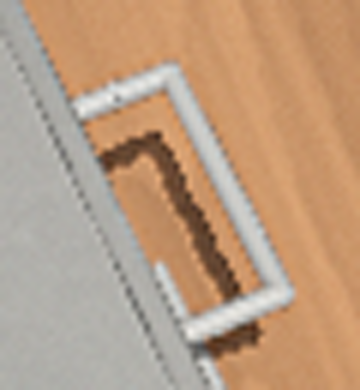

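The image puts the bar within about 2 mm of shut, which is close to my measuring error. To be sure, I'll give the bar a light push from the front with closed fingers.

```bash
python3 -m jog '0.01 -0.06 0 0 0 0 0;0.025 -0.12 0 0 0 0 0;0.04 -0.18 0 0 0 0 0;0.055 -0.24 0 0 0 0 0;0.07 -0.3 0 0 0 0 0;0.09 -0.357 -0.03 0 0 0 0;0.09 -0.357 -0.08 0 0 0 0;0.09 -0.357 -0.12 0 0 0 0'
python3 -m jog '0 0 -0.045 0 0 0 0;0 0 -0.05 0 0 0 0;0.01 0.0005 -0.05 0 0 0 0;0.02 0.0011 -0.05 0 0 0 0;0.025 0.0014 -0.05 0 0 0 0;0.03 0.0017 -0.05 0 0 0 0'
```

```text
t: 52.42
position: [0.5463, -0.0852, 0.1932]
tool_rot: [[-0.001, 0.998, 0.057], [0.0, 0.057, -0.998], [-1.0, -0.001, -0.0]]
force: [-1.1, 0.1, -0.9]
width: 0.0006
t: 53.18
position: [0.5778, -0.081, 0.1458]
tool_rot: [[0.002, 0.998, 0.062], [-0.001, 0.062, -0.998], [-1.0, 0.002, 0.001]]
force: [1.2, -0.3, 0.1]
width: 0.0003
```

```bash
python3 -m jog '0.003 0.0002 0 0 0 0 0;0.006 0.0004 0 0 0 0 0;0.006 0.0004 0 0 0 0 0'
python3 -m jog '0.003 0.0002 0 0 0 0 0;0.006 0.0004 0 0 0 0 0;0.006 0.0004 0 0 0 0 0'
```

```text
t: 53.55
position: [0.583, -0.0806, 0.1449]
tool_rot: [[-0.0, 0.998, 0.062], [0.0, 0.062, -0.998], [-1.0, -0.0, -0.0]]
force: [-0.3, 0.1, 1.0]
width: 0.0006
t: 53.92
position: [0.5892, -0.0803, 0.1449]
tool_rot: [[0.0, 0.998, 0.062], [-0.0, 0.062, -0.998], [-1.0, 0.0, 0.0]]
force: [0.0, -0.0, 0.5]
width: 0.0007
```

```bash
python3 -m jog '0.002 0.0001 0 0 0 0 0;0.004 0.0002 0 0 0 0 0;0.004 0.0002 0 0 0 0 0'
python3 -m jog '0.002 0.0001 0 0 0 0 0;0.004 0.0002 0 0 0 0 0;0.004 0.0002 0 0 0 0 0'
```

```text
t: 54.3
position: [0.593, -0.0801, 0.1449]
tool_rot: [[0.0, 0.998, 0.062], [-0.0, 0.062, -0.998], [-1.0, 0.0, 0.0]]
force: [0.9, 0.5, 0.4]
width: 0.0004
t: 54.68
position: [0.5933, -0.0799, 0.1448]
tool_rot: [[-0.008, 0.998, 0.063], [0.0, 0.063, -0.998], [-1.0, -0.008, -0.001]]
force: [-9.1, -1.7, 5.4]
width: 0.0004
```

The bar met the fingers at x = 0.593 and didn't move under 9 N, well above the 1.5 N slide friction, so the drawer is on its stop. I'll retreat.

```bash
python3 -m jog '-0.01 0 0 0 0 0 0;-0.03 0 0 0 0 0 0;-0.04 0 0.04 0 0 0 0;-0.04 0 0.1 0 0 0 0;-0.05 0.05 0.15 0 0 0 0;-0.06 0.1 0.17 0 0 0 0;-0.08 0.15 0.17 0 0 0 0;-0.1 0.2 0.17 0 0 0 0'
python3 -m jog '-0.04 0.05 0 0 0 0 0;-0.04 0.1 0 0 0 0 0;-0.04 0.15 0 0 0 0 0;-0.04 0.15 0 0 0 0 0;-0.04 0.15 0 0 0 0 0'
python3 - <<'E'
from tub import *
save('top','end_top.png'); save('side','end_side.png'); tub()
s=bot.observe(); print(s['position'],s['force'],s['t'])
E
```

```text
t: 55.68
position: [0.4967, 0.1219, 0.3156]
tool_rot: [[0.003, 0.998, 0.062], [0.001, 0.062, -0.998], [-1.0, 0.003, -0.001]]
force: [-0.2, -0.1, 0.1]
width: 0.0004
t: 56.3
position: [0.4566, 0.2699, 0.3147]
tool_rot: [[0.0, 0.998, 0.062], [-0.0, 0.062, -0.998], [-1.0, -0.0, 0.0]]
force: [0.3, -0.3, -0.4]
width: 0.0002
top 0.9 [432.1, 219.5, 519.3, 297.5] 5055 [[ 0.484 -0.437  0.05 ]]
side 0.69 [213.3, 58.7, 316.9, 158.7] 5621 [[ 0.484 -0.432  0.05 ]]
[0.45718211 0.269163   0.31497486] [ 0.29866333 -0.75211829  0.13433493] 56.6
```

View pics/end_top.png

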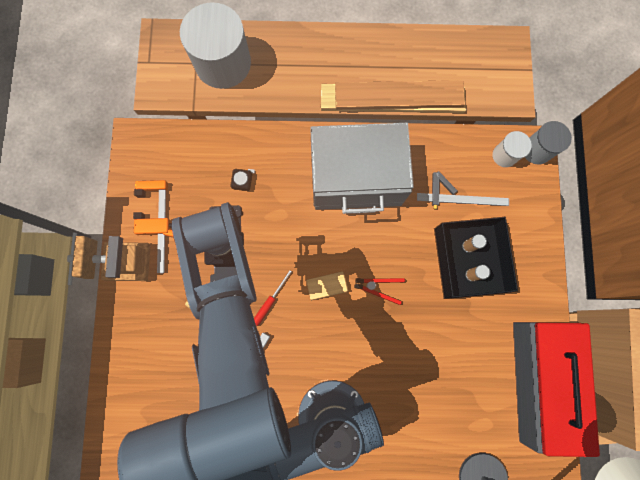

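View pics/end_side.png

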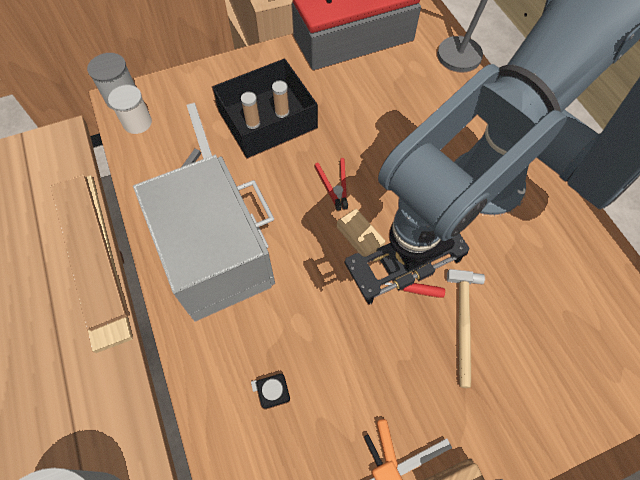

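The drawer is shut, with its handle at about (362,212) in the top view. Both empties stand in the tub, the other tools haven't moved and the arm is clear.

```bash
python3 -c "
from cell import workorder
print(workorder.finish_job())"
```

```text
the job is handed in; nothing more can be done
None
```

The bench is cleared and the job was handed in at about 57 s; it reported no verdict.

- **Full tubes:** three of the five tubes weighed full, pulling about 4.2 to 4.4 N when lifted. They stand in the right, middle and left rack pockets. Pictures showed them standing there before the drawer was shut, but I couldn't see inside it afterwards.
- **Empty tubes:** the other two pulled about 1 N or less. Both stand upright in the black tub, which showed no sign of having been moved.
- **Drawer:** I drew it out to its stop and later pushed it shut at about 0.1 m/s. The handle travelled 0.160 m between the two stops. A picture after letting go put the handle about 2 mm out, close to my measuring error. I pushed it again from the front, and it stayed put under about 9 N.
- **Other tools:** in the last pictures they lie where they started, though I judged this by eye only. The arm is clear of everything.

No check failed. The only disagreements were 2 to 3 mm between cameras on pocket and tube positions, and every tube still went in without touching the rim.

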